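# Straightedge flush along the tile

### The arm

A 7-joint arm with a two-finger parallel gripper is mounted at the origin on the work surface. World frame = base frame: x ahead of the robot, y to its left, z up, the work surface at z = 0. Lengths are in m, angles in rad, forces in N, time in s.
With the tool pointing down it reaches from about 0.4 to 0.85 m from the base axis. Payload 4.5 kg.
Tool frame: the origin (TCP) lies on the centre line of the jaws, within the pads' length; the fingertips stand 11 mm ahead of it and the grasp point (between the pads) lies 8 mm behind it; z points along the fingers, y is the direction in which the jaws open and shut (so a half turn about z gives the same grasp; the last joint's range is limited). The gripper opens to 85 mm and grips with 20 to 120 N. Pads are 22 mm wide; open, the fingers measure 114 mm over their backs; the gripper's body (76 mm by 85 mm) begins 54 mm behind the grasp point. The pads swing forward as they close: fully open they stand 13 mm farther back than shut.
Start: joints at [-1.166, 0.689, -0.195, 1.565, 0.157, 0.902, -0.215], TCP at [0.226, 0.583, 0.242] pointing down, gripper open.
Joint ranges: [-3.01, 3.01], [-0.46, 2.08], [-1.47, 1.51], [0.13, 2.56], [-1, 4.14], [0.04, 2.09], [-2.66, 2.66]. Speed limits (rad/s): [2.57, 2.57, 3.14, 3.14, 3.14, 3.14, 3.14].

### API

Orientations are given as a unit quaternion [x, y, z, w].
In Python, from plant import bot gives the robot as it stands. The module is installed in compiled form; this text tells all that it offers.
- The arm moves only by the tool arm_command, never from a script. Its argument "increments" is a list of rows, each an object of numbers: "ax", "ay", "az": the turn, a rotation vector about the tool's x, y, z in rad; "x", "y", "z": the shift along the tool's x, y, z in mm; "claw": the opening, from -1 (shut) to 1 (fully open). A call has 1 to 8 rows; each row shifts and turns the commanded pose from where the row before left it, along the tool's axes as they then stand; what a row does not reach is not made up. A row lasts 1/8 s, in which the tool goes at most 62.5 mm and 10.7 degrees, less where a joint would pass 70% of its speed; a pose out of reach is approached as far as the arm can. A call with a gripper value outside its range is refused whole. The fingers move at their own pace and stop on an object; "newtons" is the grip in N (left out, the last holds). Time passes only in rows, so rows that do not move let the fingers close. It gives the time, the measured TCP pose, the force and the opening at its end, in the units of the state.
- bot.get_obs(): the state, without advancing time (a new reading comes with each control period).
- bot.snapshot(name): name is "scene" or "top" or "wrist"; returns a dict with "frame" (384x512x3 uint8, red, green, blue), "range_z" (384x512 float32, m along the optical axis (not along the pixel's ray), 0 where there is no reading), "camera_matrix" (3x3 intrinsics, pixels), "distortion" ([k1, k2, p1, p2, k3] as OpenCV has them; the pictures are not rectified), "rvec" (rotation vector, rad) and "tvec" (3), from world to camera coordinates, as OpenCV has them. Camera axes: x right, y down, z forward; pixel columns grow to the right and rows downward; lengths in m; the calibration is good to about 2 mm. A picture is of the moment at which its call begins.
- bot.sign_off(): hands the job in, once; it reports no verdict.
The state is a dict: "t": time; "q": joint angles; "qd": joint speeds; "tau": joint torques, N m; "tool_pos": TCP position; "tool_rot": TCP orientation; "wrist_force": force on the tool from outside, world axes, zero at the start; "torque": the same for the moment, N m; "finger_gap": finger opening in m.
Only numpy, scipy, OpenCV 4.12 (cv2) and the standard library are available. Lean on these libraries where they do the work, as an engineer would, in place of code of your own. Each camera call takes 0.05 s, during which the arm holds its last target.

### The job

Make the black tile ready for ruling. Take the straightedge, which stands on edge in its rack, lay it down flat on the bench with its orange grip upward and let go; then take it by the orange grip and set it flush along the tile's yellow-striped edge, flat on the bench, its two ends level with the two ends of the tile. Do not shove the tile, leave the other things where they are, and let go of the straightedge at the end.

Things in the scene. Friction and masses are not known exactly. Their poses are not given: they have to be found in the camera images.
- straightedge: aluminium bar 180 x 70 x 8 mm, 0.3 kg, orange grip rib on one face. Frame: y along its length, z across its width, x out of the ribbed face; origin in the middle of one long edge. Bar: x -4..4, y -90..90, z 0..70 mm; rib: x 4..26, y -50..50, z 29..41. At the start it stands on its z = 0 edge, ribbed face away from the robot; laid flat, rib up, x points up. Either long edge may meet the tile
- grip (a point): centre of the straightedge's orange rib (15 mm off the bar's mid-plane, mid-width, mid-length), axes as the straightedge's; 19 mm above the bench when the bar lies flat with the rib up (rib top at 30 mm). In the rack, the 29 mm of bar above the rib is free to be pinched
- rack: fixed low rack of grey and black plastic, 70 x 150 mm foot; a slot 10 mm wide along its y, floor 8 mm above the bench, walls up to 22 mm; the straightedge stands in the slot (lift it at least 15 mm to clear the walls). Origin under its centre. It stands to the left or to the right of the robot's middle line, the tile on the other side
- tile: black ceramic tile, 140 mm (x) by 180 mm (y) by 20 mm high, 1.2 kg, lying loose on the bench. Origin: centre of its underside. The yellow stripe runs along the top of its -x edge, which faces the robot within 0.3 rad
- tile_edge (a point): middle of the foot of the tile's yellow-striped edge face, at bench height (70 mm from the tile's centre along its -x); axes as the tile's: x points into the tile, y along the edge
- bottle: bystander, leave alone: amber bottle with white cap, 72 mm diameter, 150 mm tall; origin under its middle
- beaker: bystander, leave alone: clear beaker, 72 mm diameter, 95 mm tall; origin under its centre
- flask: bystander, leave alone: green conical flask, 84 mm foot, 130 mm tall; origin under its middle
- dish: bystander, leave alone: small closed clear dish, 60 mm diameter, 14 mm tall; origin under its middle
- jar: bystander, leave alone: white jar with red lid, 60 mm diameter, 75 mm tall; origin under its middle
- spatula: bystander, leave alone: spatula with green handle, 150 mm long, lying flat; origin under its middle
There are look-alikes about, which are no part of the job. Leave any pink look-alike of the tile alone. What is shaped like the straightedge but blue is not meant.

How it is judged:
On the way, in this order (a step that is already met when the one before it is completed fails the run):
1. the straightedge is lifted out of its rack (z of straightedge in the frame of rack above 0.024 m), for 0.1 s.
2. the straightedge lies flat on the bench, orange grip up, let go (angle between straightedge's own x axis and vertical below 0.05 rad and contact force between the fingers and straightedge below 0.2 N and height (world z) of grip below 0.024 m and linear speed of straightedge below 0.02 m/s), for 0.2 s.
3. it is taken again by its orange grip (contact force between the fingers and straightedge above 2 N and distance between the grasp point and grip below 0.06 m), for 0.1 s.
At the end, for the whole second after the job is handed in: The straightedge lies flat on the bench, grip up, at rest and released, its long edge against the tile's yellow-striped edge: gap at mid-length under 3 mm, parallel within 0.025 rad, ends level with the tile's ends within 10 mm; the tile is within 12 mm of where it lay (angle between straightedge's own x axis and vertical below 0.05 rad and contact force between the fingers and straightedge below 0.2 N and height (world z) of grip below 0.024 m and linear speed of straightedge below 0.01 m/s and x of grip in the frame of tile_edge between -0.038 and -0.0335 m and y of grip in the frame of tile_edge between -0.01 and 0.01 m and angle between the y axis of straightedge and the y axis of tile, either way round below 0.025 rad and distance of tile from where it was at the start of the episode below 0.012 m); the robot touches nothing.
It fails at once if a bystander (bottle, beaker, flask, dish, jar or spatula) is moved by more than 40 mm (distance of any of bottle, beaker, flask, dish, jar, spatula from where it was at the start of the episode above 0.04 m).
It fails at once if the tile is shoved more than 25 mm (distance of tile from where it was at the start of the episode above 0.025 m).
It also fails if it takes over 51 s, if anything falls off the work surface, if the arm or the gripper's body presses on something with over 40 N, if the wrist force passes 120 N, or if a joint passes its speed limit or range.

## Working session

There is one attempt and no reset: what is moved stays moved. The work goes in short steps, Python scripts to look and compute and a tool call to move; the robot and the scene stay as the last step left them, time stands still between calls to the robot, and variables do not carry over. Pictures are saved under pics/ and viewed, and the job is handed in when it is done.

Besides the shell and the picture viewer there is one more tool, called after "Call:" in YAML: its name, and indented under it one key for each argument. arm_command: Moves the arm, as the interface text tells. Its arguments: {"type":"object","properties":{"increments":{"type":"array","items":{"type":"object","properties":{"ax":{"type":"number"},"ay":{"type":"number"},"az":{"type":"number"},"x":{"type":"number"},"y":{"type":"number"},"z":{"type":"number"},"claw":{"type":"number"}}}},"newtons":{"type":"number"}},"required":["increments"]}

```bash
mkdir -p pics; cat > h.py <<'E'
import numpy as np, cv2
from plant import bot
from scipy.spatial.transform import Rotation as R
def snap(n,f=None):
    s=bot.snapshot(n)
    if f: cv2.imwrite('pics/'+f,cv2.cvtColor(s['frame'],cv2.COLOR_RGB2BGR))
    np.savez('last_'+n+'.npz',**s)
    return s
def load(n): return dict(np.load('last_'+n+'.npz'))
def ray(s,uv):
    uv=np.asarray(uv,float).reshape(-1,1,2)
    p=cv2.undistortPoints(uv,s['camera_matrix'],s['distortion']).reshape(-1,2)
    Rm=cv2.Rodrigues(np.asarray(s['rvec'],float))[0]; t=np.asarray(s['tvec'],float).reshape(3)
    d=np.c_[p,np.ones(len(p))]@Rm
    return -Rm.T@t,d
def plane(s,uv,z):
    c,d=ray(s,uv); k=(z-c[2])/d[:,2]; return c+d*k[:,None]
def cloud(s,uv):
    c,d=ray(s,uv); uv=np.asarray(uv,int).reshape(-1,2); Z=s['range_z'][uv[:,1],uv[:,0]]
    return c+d*Z[:,None]
def proj(s,P):
    return cv2.projectPoints(np.asarray(P,float).reshape(-1,1,3),np.asarray(s['rvec'],float),np.asarray(s['tvec'],float),s['camera_matrix'],s['distortion'])[0].reshape(-1,2)
E
python3 - <<'E'
from h import *
o=bot.get_obs()
for k,v in o.items(): print(k,np.round(v,4))
for n in('scene','top','wrist'):
    s=snap(n,n+'0.png'); c,_=ray(s,[[256,192]]); print(n,c,s['camera_matrix'].tolist(),s['distortion'])
E
```

```text
t 0.0
q [-1.1662  0.69   -0.1946  1.5664  0.1573  0.9025 -0.2151]
qd [-0.0001 -0.0003  0.0003  0.002  -0.0012  0.0001 -0.0007]
tau [-2.00000e-04 -5.39600e+01 -1.26640e+00 -1.58543e+01  9.20000e-03
  9.40000e-03  0.00000e+00]
tool_pos [0.2263 0.5819 0.2414]
tool_rot [ 1.843e-01  9.829e-01 -1.000e-03 -1.000e-04]
wrist_force [-0.533  -0.074  -0.4699]
torque [ 0.0715 -0.0253 -0.0065]
finger_gap 0.0854
scene [1.04948561 0.42487084 1.20041261] [[481.4407894419169, 0.0, 255.30300084417755], [0.0, 481.4407894419169, 194.9172121737909], [0.0, 0.0, 1.0]] [-0.17597634  0.          0.          0.          0.        ]
top [0.4650924  0.00172814 1.26054959] [[403.8982738204912, 0.0, 253.8793289681572], [0.0, 403.8982738204912, 194.30594955671998], [0.0, 0.0, 1.0]] [-0.03625559  0.          0.          0.          0.        ]
wrist [0.1473676  0.61124094 0.37252227] [[264.7357290993824, 0.0, 252.33983868650506], [0.0, 264.7357290993824, 193.53300026987972], [0.0, 0.0, 1.0]] [-0.00591602  0.          0.          0.          0.        ]
```

View pics/scene0.png

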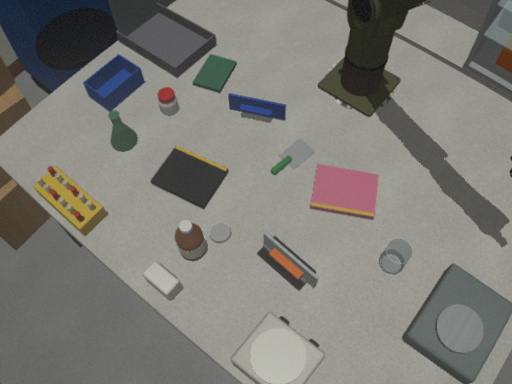

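View pics/top0.png

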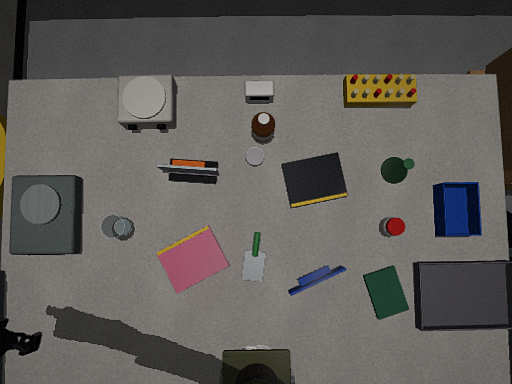

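View pics/wrist0.png

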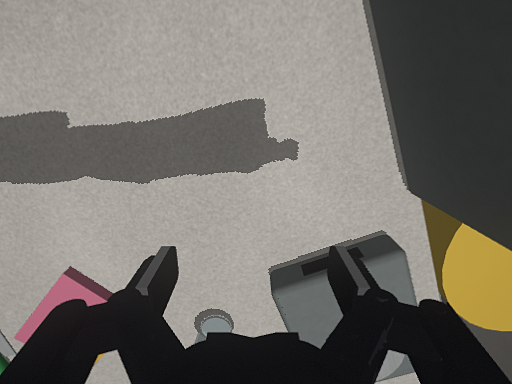

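Candidates in the top view:
- **Straightedge:** the grey bar with an orange rib at (190,168), or the blue bar at (318,280). I choose the grey and orange one.
- **Tile:** the black one with a yellow stripe at (314,180), the pink one at (193,258), or the green pad at (386,292). I choose the black one.

Next I check both choices in a crop and measure them.

```bash
python3 - <<'E'
from h import *
s=load('top'); f=cv2.cvtColor(s['frame'],cv2.COLOR_RGB2BGR)
c=f[120:220,140:360]; cv2.imwrite('pics/crop1.png',cv2.resize(c,None,fx=3.6,fy=3.6,interpolation=cv2.INTER_NEAREST))
t=load('scene'); f2=cv2.cvtColor(t['frame'],cv2.COLOR_RGB2BGR)
c=f2[220:300,240:330]; cv2.imwrite('pics/crop2.png',cv2.resize(c,None,fx=7,fy=7,interpolation=cv2.INTER_NEAREST))
for n in('top','scene'):
    s=load(n); hsv=cv2.cvtColor(s['frame'],cv2.COLOR_RGB2HSV)
    o=cv2.inRange(hsv,(4,150,120),(14,255,255)); 
    k,l,st,ce=cv2.connectedComponentsWithStats(o)
    print(n,'orange',[(st[i],ce[i].round(1)) for i in range(1,k) if st[i,4]>60])
    y=cv2.inRange(hsv,(18,120,120),(32,255,255)); k,l,st,ce=cv2.connectedComponentsWithStats(y)
    print(n,'yellow',[(st[i],ce[i].round(1)) for i in range(1,k) if st[i,4]>40])
E
```

```text
top orange [(array([172, 160,  33,   7, 175], dtype=int32), array([188.1, 162.9]))]
top yellow [(array([ 346,   74,   71,   28, 1243], dtype=int32), array([379.5,  88.6])), (array([  0, 123,   6,  62, 264], dtype=int32), array([  1.8, 152.3])), (array([291, 193,  56,  14, 164], dtype=int32), array([318.5, 199.6])), (array([157, 226,  51,  29, 172], dtype=int32), array([182.2, 240.2]))]
scene orange [(array([270, 249,  33,  30, 289], dtype=int32), array([286. , 263.2]))]
scene yellow [(array([175, 146,  52,  25, 153], dtype=int32), array([200.7, 157.9])), (array([  34,  167,   69,   63, 1316], dtype=int32), array([ 67.9, 198.6])), (array([311, 203,  63,  13, 172], dtype=int32), array([343.1, 209. ]))]
```

View pics/crop1.png

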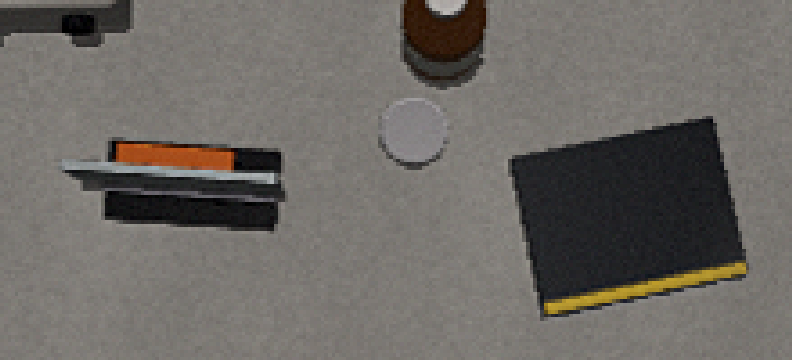

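View pics/crop2.png

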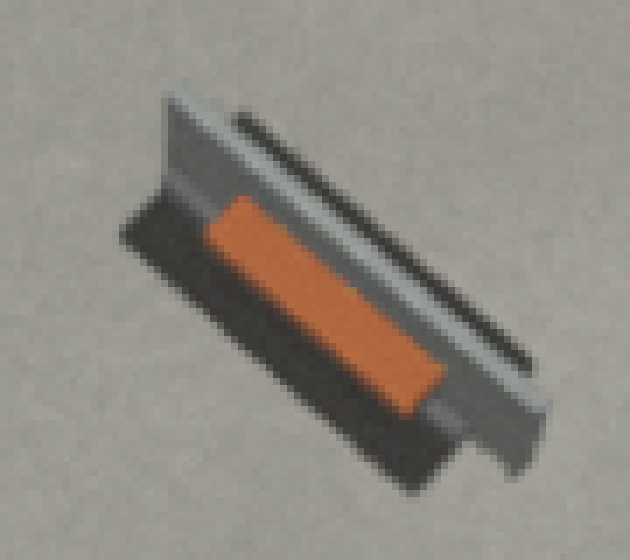

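```bash
python3 - <<'E'
from h import *
for n,(x0,y0,x1,y1) in {'top':(145,145,235,195),'scene':(250,220,330,300)}.items():
    s=load(n); g=np.mgrid[y0:y1,x0:x1]; uv=np.c_[g[1].ravel(),g[0].ravel()]
    P=cloud(s,uv); m=(P[:,2]>.072)&(P[:,2]<.09); Q=P[m]
    r=cv2.minAreaRect((Q[:,:2]*1000).astype(np.float32)); print(n,'n',m.sum(),'z',np.median(Q[:,2]).round(4),'rect',r)
    c=Q[:,:2].mean(0); u,sv,vt=np.linalg.svd(Q[:,:2]-c); d=vt[0]; e=(Q[:,:2]-c)@d
    print(' dir',d,'ang',np.arctan(-d[0]/d[1]),'mean',c,'ends',c+d*e.min(),c+d*e.max())
    b=P[(abs(P[:,2])<.01)]; print(' bench z',np.median(b[:,2]))
    hsv=cv2.cvtColor(s['frame'],cv2.COLOR_RGB2HSV)
    # orange top face ~ z 8+41=49
    o=cv2.inRange(hsv,(4,150,120),(14,255,255)); q=np.argwhere(o)[:,::-1]; Po=cloud(s,q); t=Po[(Po[:,2]>.045)&(Po[:,2]<.055)]
    print(' orange top',len(t),cv2.minAreaRect((t[:,:2]*1000).astype(np.float32)))
# tile
for n,(x0,y0,x1,y1) in {'top':(275,145,355,212),'scene':(145,140,235,215)}.items():
    s=load(n); f=s['frame']; hsv=cv2.cvtColor(f,cv2.COLOR_RGB2HSV)
    m=np.zeros(f.shape[:2],np.uint8); sub=(f.max(2)<75); m[y0:y1,x0:x1]=sub[y0:y1,x0:x1]*255
    m|=cv2.inRange(hsv,(18,110,90),(34,255,255)) & cv2.rectangle(np.zeros_like(m),(x0,y0),(x1,y1),255,-1)
    k,l,st,ce=cv2.connectedComponentsWithStats(m); i=1+st[1:,4].argmax()
    g=np.argwhere(l==i)[:,::-1]; P=cloud(s,g); print(n,'tile z',np.median(P[:,2]), st[i])
    p=plane(s,g,.02)[:,:2]*1000; 
    t=P[:,2]>.015; print(' rect all',cv2.minAreaRect(p.astype(np.float32)),' depth>15mm',cv2.minAreaRect(p[t].astype(np.float32)))
    q=np.argwhere(cv2.inRange(hsv,(18,110,90),(34,255,255))[y0:y1,x0:x1])[:,::-1]+[x0,y0]
    p=plane(s,q,.02)[:,:2]*1000; print(' stripe',cv2.minAreaRect(p.astype(np.float32)))
E
```

```text
top n 172 z 0.077 rect ((652.3772583007812, 200.7736053466797), (173.80923461914062, 8.994038581848145), 85.0671157836914)
 dir [0.08693318 0.99621415] ang -0.08704304803991801 mean [0.6520478  0.19942255] ends [0.6446122  0.11421398] [0.65972246 0.2873706 ]
 bench z -0.0005250842277937373
 orange top 159 ((791.6629028320312, -123.18399047851562), (59.84553527832031, 782.4334106445312), 19.90350341796875)
scene n 275 z 0.0785 rect ((653.9676513671875, 199.07717895507812), (179.92520141601562, 10.540460586547852), 84.76685333251953)
 dir [0.09155154 0.99580034] ang -0.09167992134212648 mean [0.65438546 0.19946369] ends [0.64611041 0.10945645] [0.66258285 0.28862618]
 bench z 0.0013928656161752428
 orange top 284 ((669.3197021484375, 198.107666015625), (97.46179962158203, 20.805801391601562), 85.28434753417969)
top tile z 0.019030129109393723 [ 281  152   66   56 2653]
 rect all ((616.8355102539062, -186.64974975585938), (143.24484252929688, 182.01039123535156), 10.996342658996582)  depth>15mm ((617.7393798828125, -186.12115478515625), (140.12252807617188, 180.50323486328125), 11.099141120910645)
 stripe ((555.5188598632812, -198.7516632080078), (10.504148483276367, 175.04779052734375), 10.940385818481445)
scene tile z 0.021105572520092153 [ 151  146   77   63 2660]
 rect all ((621.8623046875, -185.44424438476562), (144.3569793701172, 182.99081420898438), 10.877405166625977)  depth>15mm ((620.9877319335938, -186.77371215820312), (141.97508239746094, 180.5763702392578), 10.997610092163086)
 stripe ((556.7066040039062, -201.18017578125), (10.294219970703125, 176.18099975585938), 10.985634803771973)
```

The crops confirm the choices. The grey bar in the rack has its orange rib on the far face, centred near (0.653, 0.199) with its top edge at 78 mm and yaw about -0.09. The black tile has its yellow stripe facing the robot, centred near (0.619, -0.187) with yaw about 0.192. First I turn the tool by about 74°.

Call:
arm_command:
  increments:
    - {"az": 0.184,"claw": 1}
    - {"az": 0.184}
    - {"az": 0.184}
    - {"az": 0.184}
    - {"az": 0.184}
    - {"az": 0.184}
    - {"az": 0.184}
    - {}
  newtons: 60

```text
validation failed for argument at $.in...
```

```bash
cat >> h.py <<'E'
def go(p,yaw=None,tilt=0):
    o=bot.get_obs(); Rm=R.from_quat(o['tool_rot']); p0=np.array(o['tool_pos'])
    print('t %.2f pos %s y-axis yaw %.4f z %s gap %.4f F %s'%(o['t'],p0.round(4),np.arctan2(*Rm.as_matrix()[[1,0],1]),Rm.as_matrix()[:,2].round(4),o['finger_gap'],np.round(o['wrist_force'],1)))
    if p is not None: print(' shift mm (tool)',(Rm.inv().apply(np.array(p)-p0)*1000).round(1))
    if yaw is not None:
        y=np.array([np.cos(yaw),np.sin(yaw),0]); z=np.array([0,0,-1.]); 
        # tilt: tool z swings toward +y tool horizontal
        T=np.c_[np.cross(y,z),y,z]; T=R.from_matrix(T)*R.from_rotvec([-tilt,0,0])
        print(' turn (tool rotvec)',(Rm.inv()*T).as_rotvec().round(4))
E
python3 -c "
from h import *
go([.653,.199,.18],-.089)"
```

```text
t 0.15 pos [0.2263 0.5821 0.2417] y-axis yaw 1.2000 z [-4.0e-04 -1.3e-03 -1.0e+00] gap 0.0854 F [-0.4 -0.6  0.2]
 shift mm (tool) [-536.5 -202.4   62. ]
 turn (tool rotvec) [-1.100e-03  1.000e-03  1.289e+00]
```

Call:
arm_command:
  increments:
    - {"az": 0.184,"claw": 1}
    - {"az": 0.184,"claw": 1}
    - {"az": 0.184,"claw": 1}
    - {"az": 0.184,"claw": 1}
    - {"az": 0.184,"claw": 1}
    - {"az": 0.184,"claw": 1}
    - {"az": 0.184,"claw": 1}
  newtons: 60

```text
validation failed for argument at $.in...
```

```bash
python3 -c "
from h import *
go([.653,.199,.18],-.089)"
```

```text
t 0.15 pos [0.2263 0.5821 0.2417] y-axis yaw 1.2000 z [-4.0e-04 -1.3e-03 -1.0e+00] gap 0.0854 F [-0.4 -0.6  0.2]
 shift mm (tool) [-536.5 -202.4   62. ]
 turn (tool rotvec) [-1.100e-03  1.000e-03  1.289e+00]
```

Call:
arm_command:
  increments:
    - {"ax": 0,"ay": 0,"az": 0.184,"x": 0,"y": 0,"z": 0,"claw": 1}
  newtons: 60

```text
t: 0.28
tool_pos: [0.2265, 0.5822, 0.2418]
tool_rot: [0.276, 0.961, -0.001, -0.0]
wrist_force: [0.2, -0.4, -0.0]
finger_gap: 0.0854
```

Call:
arm_command:
  increments:
    - {"ax": 0,"ay": 0,"az": 0.184,"x": 0,"y": 0,"z": 0,"claw": 1}
    - {"ax": 0,"ay": 0,"az": 0.184,"x": 0,"y": 0,"z": 0,"claw": 1}
    - {"ax": 0,"ay": 0,"az": 0.184,"x": 0,"y": 0,"z": 0,"claw": 1}
    - {"ax": 0,"ay": 0,"az": 0.184,"x": 0,"y": 0,"z": 0,"claw": 1}
    - {"ax": 0,"ay": 0,"az": 0.184,"x": 0,"y": 0,"z": 0,"claw": 1}
    - {"ax": 0,"ay": 0,"az": 0.184,"x": 0,"y": 0,"z": 0,"claw": 1}
    - {"ax": 0,"ay": 0,"az": 0,"x": 0,"y": 0,"z": 0,"claw": 1}
  newtons: 60

```text
t: 1.15
tool_pos: [0.2261, 0.5824, 0.242]
tool_rot: [0.737, 0.676, -0.0, 0.0]
wrist_force: [0.2, -0.7, 0.1]
finger_gap: 0.0852
```

```bash
python3 -c "
from h import *
go([.653,.199,.18],-.089); print(bot.get_obs()['q'].round(2) if hasattr(bot.get_obs()['q'],'round') else bot.get_obs()['q'])"
```

```text
t 1.15 pos [0.2261 0.5824 0.242 ] y-axis yaw -0.0857 z [ 2.e-04 -9.e-04 -1.e+00] gap 0.0852 F [ 0.2 -0.7  0.1]
 shift mm (tool) [-345.4  458.1   62.4]
 turn (tool rotvec) [0.0003 0.0008 0.0033]
[-1.37  0.69  0.18  1.58 -0.15  0.88 -1.22]
```

Call:
arm_command:
  increments:
    - {"ax": 0,"ay": 0,"az": 0,"x": -29,"y": 38,"z": 0,"claw": 1}
    - {"ax": 0,"ay": 0,"az": 0,"x": -29,"y": 38,"z": 0,"claw": 1}
    - {"ax": 0,"ay": 0,"az": 0,"x": -29,"y": 38,"z": 0,"claw": 1}
    - {"ax": 0,"ay": 0,"az": 0,"x": -29,"y": 38,"z": 0,"claw": 1}
    - {"ax": 0,"ay": 0,"az": 0,"x": -29,"y": 38,"z": 0,"claw": 1}
    - {"ax": 0,"ay": 0,"az": 0,"x": -29,"y": 38,"z": 0,"claw": 1}
    - {"ax": 0,"ay": 0,"az": 0,"x": -29,"y": 38,"z": 0,"claw": 1}
    - {"ax": 0,"ay": 0,"az": 0,"x": -29,"y": 38,"z": 0,"claw": 1}

```text
t: 2.15
tool_pos: [0.5099, 0.3236, 0.2422]
tool_rot: [0.736, 0.677, 0.0, -0.0]
wrist_force: [-0.1, -0.3, -0.0]
finger_gap: 0.0857
```

Call:
arm_command:
  increments:
    - {"ax": 0,"ay": 0,"az": 0,"x": -29,"y": 38,"z": 0,"claw": 1}
    - {"ax": 0,"ay": 0,"az": 0,"x": -29,"y": 38,"z": 0,"claw": 1}
    - {"ax": 0,"ay": 0,"az": 0,"x": -29,"y": 38,"z": 0,"claw": 1}
    - {"ax": 0,"ay": 0,"az": 0,"x": 0,"y": 0,"z": 20,"claw": 1}
    - {"ax": 0,"ay": 0,"az": 0,"x": 0,"y": 0,"z": 20,"claw": 1}
    - {"ax": 0,"ay": 0,"az": 0,"x": 0,"y": 0,"z": 0,"claw": 1}

```text
t: 2.9
tool_pos: [0.6135, 0.2276, 0.2006]
tool_rot: [0.737, 0.676, -0.002, -0.001]
wrist_force: [0.4, 0.2, 0.6]
finger_gap: 0.0855
```

```bash
python3 -c "
from h import *
go([.653,.199,.12],-.089); print(np.round(bot.get_obs()['q'],2))
snap('wrist','w1.png');snap('scene','s1.png')"
```

```text
t 2.90 pos [0.6135 0.2276 0.2006] y-axis yaw -0.0853 z [-0.004 -0.001 -1.   ] gap 0.0855 F [0.4 0.2 0.6]
 shift mm (tool) [-25.   42.1  80.5]
 turn (tool rotvec) [-0.0039  0.0014  0.0037]
[-0.48  0.78  0.1   1.52 -0.1   0.86 -0.43]
```

View pics/w1.png

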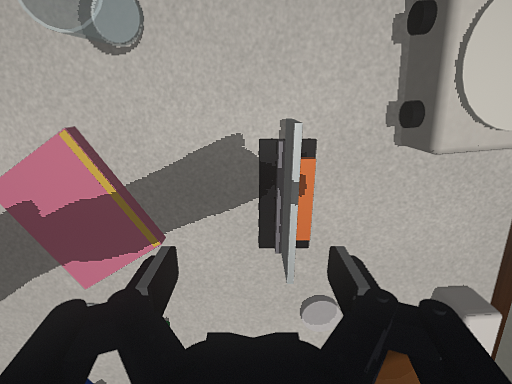

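```bash
python3 - <<'E'
from h import *
s=load('wrist'); g=np.mgrid[100:300,255:325]; uv=np.c_[g[1].ravel(),g[0].ravel()]
P=cloud(s,uv); m=(P[:,2]>.068)&(P[:,2]<.09); Q=P[m]; print(m.sum(),np.median(Q[:,2]))
pl=plane(s,uv[m],.078)
for A in (Q,pl):
  r=cv2.minAreaRect((A[:,:2]*1000).astype(np.float32)); print(r)
E
```

```text
1442 0.07716371606325467
((652.8878173828125, 199.1956787109375), (179.8283233642578, 8.442279815673828), 85.194091796875)
((652.2003173828125, 199.94497680664062), (178.84678649902344, 9.277876853942871), 85.27259063720703)
```

Call:
arm_command:
  increments:
    - {"ax": 0,"ay": 0,"az": 0,"x": -12.3,"y": 21,"z": 0,"claw": 1}
    - {"ax": 0,"ay": 0,"az": 0,"x": -12.3,"y": 20.8,"z": 0,"claw": 1}
    - {"ax": -0.004,"ay": 0,"az": 0,"x": 0,"y": 0,"z": 30,"claw": 1}
    - {"ax": 0,"ay": 0,"az": 0,"x": 0,"y": 0,"z": 30,"claw": 1}
    - {"ax": 0,"ay": 0,"az": 0,"x": 0,"y": 0,"z": 20,"claw": 1}
    - {"ax": 0,"ay": 0,"az": 0,"x": 0,"y": 0,"z": 0,"claw": 1}

```text
t: 3.75
tool_pos: [0.6538, 0.1999, 0.1214]
tool_rot: [0.737, 0.676, 0.0, 0.001]
wrist_force: [-0.8, -0.2, 0.2]
finger_gap: 0.0854
```

```bash
python3 -c "
from h import *
go([.6525,.1995,.066],-.084)"
```

```text
t 3.75 pos [0.6538 0.1999 0.1214] y-axis yaw -0.0872 z [ 2.e-03 -9.e-04 -1.e+00] gap 0.0854 F [-0.8 -0.2  0.2]
 shift mm (tool) [-0.4 -1.4 55.4]
 turn (tool rotvec) [ 0.002   0.0008 -0.0032]
```

Call:
arm_command:
  increments:
    - {"ax": 0.002,"ay": 0,"az": -0.003,"x": 0,"y": -1,"z": 20,"claw": 1}
    - {"ax": 0,"ay": 0,"az": 0,"x": 0,"y": 0,"z": 20,"claw": 1}
    - {"ax": 0,"ay": 0,"az": 0,"x": 0,"y": 0,"z": 15,"claw": 1}
    - {"ax": 0,"ay": 0,"az": 0,"x": 0,"y": 0,"z": 0,"claw": 1}

```text
t: 4.25
tool_pos: [0.6524, 0.1996, 0.0654]
tool_rot: [0.736, 0.676, -0.001, 0.0]
wrist_force: [-0.4, 0.6, -0.4]
finger_gap: 0.0854
```

Call:
arm_command:
  increments:
    - {"ax": 0,"ay": 0,"az": 0,"x": 0,"y": 0,"z": 0,"claw": -0.3}
    - {"ax": 0,"ay": 0,"az": 0,"x": 0,"y": 0,"z": 0,"claw": -0.8}
    - {"ax": 0,"ay": 0,"az": 0,"x": 0,"y": 0,"z": 0,"claw": -1}
    - {"ax": 0,"ay": 0,"az": 0,"x": 0,"y": 0,"z": 0,"claw": -1}
    - {"ax": 0,"ay": 0,"az": 0,"x": 0,"y": 0,"z": 0,"claw": -1}
    - {"ax": 0,"ay": 0,"az": 0,"x": 0,"y": 0,"z": 0,"claw": -1}

```text
t: 5.0
tool_pos: [0.6539, 0.2001, 0.0677]
tool_rot: [0.736, 0.676, 0.001, 0.001]
wrist_force: [0.0, 0.4, 3.2]
finger_gap: 0.0068
```

```bash
python3 -c "
from h import *
go(None)
snap('wrist','w2.png')"
```

```text
t 5.00 pos [0.6539 0.2001 0.0677] y-axis yaw -0.0849 z [ 2.7e-03  1.0e-04 -1.0e+00] gap 0.0068 F [0.  0.4 3.2]
```

View pics/w2.png

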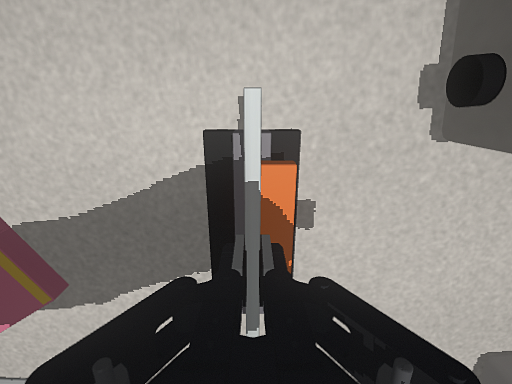

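The bar is gripped: the gap reads 7 mm and it stands between the fingers at about (252,210). Now I lift it.

Call:
arm_command:
  increments:
    - {"ax": 0,"ay": 0,"az": 0,"x": 0,"y": 0,"z": -15,"claw": -1}
    - {"ax": 0,"ay": 0,"az": 0,"x": 0,"y": 0,"z": -20,"claw": -1}
    - {"ax": 0,"ay": 0,"az": 0,"x": 0,"y": 0,"z": -25,"claw": -1}
    - {"ax": 0,"ay": 0,"az": 0,"x": 0,"y": 0,"z": -25,"claw": -1}
    - {"ax": 0,"ay": 0,"az": 0,"x": 0,"y": 0,"z": -25,"claw": -1}
    - {"ax": 0,"ay": 0,"az": 0,"x": 0,"y": 0,"z": 0,"claw": -1}

```text
t: 5.8
tool_pos: [0.655, 0.2004, 0.1805]
tool_rot: [0.737, 0.676, 0.003, 0.002]
wrist_force: [0.5, 0.5, -3.5]
finger_gap: 0.0064
```

```bash
python3 -c "
from h import *
go([.50,.03,.18],.19,0.87); print(np.round(bot.get_obs()['q'],2))
snap('scene','s2.png');snap('top','t2.png')"
```

```text
t 5.80 pos [0.655  0.2004 0.1805] y-axis yaw -0.0851 z [ 0.0072  0.0017 -1.    ] gap 0.0064 F [ 0.5  0.5 -3.5]
 shift mm (tool) [-182.9 -139.9   -0.9]
 turn (tool rotvec) [-0.8571  0.1184 -0.2579]
[-0.41  0.84  0.1   1.44 -0.09  0.86 -0.37]
```

View pics/s2.png

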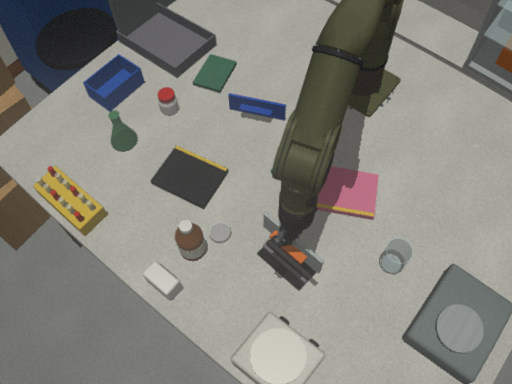

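View pics/t2.png

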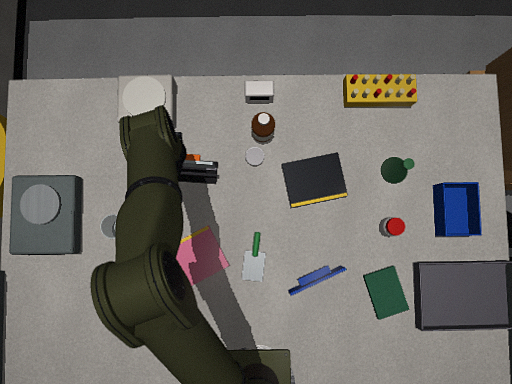

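The bar is out of the rack. Next I carry it to the free patch near (0.55, 0.02), then tilt it.

```bash
python3 -c "
from h import *
go([.55,.02,.19],.05)"
```

```text
t 5.90 pos [0.6529 0.1999 0.1772] y-axis yaw -0.0849 z [ 1.2e-03 -2.0e-04 -1.0e+00] gap 0.0065 F [-0.7 -0.8 -3.8]
 shift mm (tool) [-188.   -87.2  -12.9]
 turn (tool rotvec) [ 0.0012  0.0002 -0.1349]
```

Call:
arm_command:
  increments:
    - {"ax": 0,"ay": 0,"az": 0,"x": -31,"y": -14.5,"z": -3,"claw": -1}
    - {"ax": 0,"ay": 0,"az": 0,"x": -31,"y": -14.5,"z": -3,"claw": -1}
    - {"ax": 0,"ay": 0,"az": 0,"x": -31,"y": -14.5,"z": -3,"claw": -1}
    - {"ax": 0,"ay": 0,"az": 0,"x": -31,"y": -14.5,"z": -3,"claw": -1}
    - {"ax": 0,"ay": 0,"az": 0,"x": -31,"y": -14.5,"z": 0,"claw": -1}
    - {"ax": 0,"ay": 0,"az": 0,"x": -33,"y": -14.5,"z": 0,"claw": -1}
    - {"ax": 0,"ay": 0,"az": -0.135,"x": 0,"y": 0,"z": 0,"claw": -1}
    - {"ax": 0,"ay": 0,"az": 0,"x": 0,"y": 0,"z": 0,"claw": -1}

```text
t: 6.9
tool_pos: [0.55, 0.0198, 0.1883]
tool_rot: [0.69, 0.724, 0.0, -0.0]
wrist_force: [1.2, -0.1, -2.3]
finger_gap: 0.0068
```

Call:
arm_command:
  increments:
    - {"ax": -0.16,"ay": 0,"az": 0,"x": 0,"y": 0,"z": 0,"claw": -1}
    - {"ax": -0.16,"ay": 0,"az": 0,"x": 0,"y": 0,"z": 0,"claw": -1}
    - {"ax": -0.16,"ay": 0,"az": 0,"x": 0,"y": 0,"z": 0,"claw": -1}
    - {"ax": -0.16,"ay": 0,"az": 0,"x": 0,"y": 0,"z": 0,"claw": -1}
    - {"ax": -0.16,"ay": 0,"az": 0,"x": 0,"y": 0,"z": 0,"claw": -1}
    - {"ax": 0,"ay": 0,"az": 0,"x": 0,"y": 0,"z": 0,"claw": -1}

```text
t: 7.65
tool_pos: [0.4801, 0.0146, 0.1568]
tool_rot: [0.681, 0.728, 0.053, 0.059]
wrist_force: [0.2, 0.6, -2.4]
finger_gap: 0.0068
```

```bash
python3 -c "
from h import *
go([.543,.02,.06],.05,.8); print(np.round(bot.get_obs()['q'],2))
snap('scene','s3.png')"
```

```text
t 7.65 pos [0.4801 0.0146 0.1568] y-axis yaw 0.0676 z [ 0.1575 -0.0037 -0.9875] gap 0.0068 F [ 0.2  0.6 -2.4]
 shift mm (tool) [  2.6  47.1 105.5]
 turn (tool rotvec) [-0.6423  0.0056  0.0205]
[-0.    0.62 -0.22  2.22  0.82  0.22 -0.9 ]
```

View pics/s3.png

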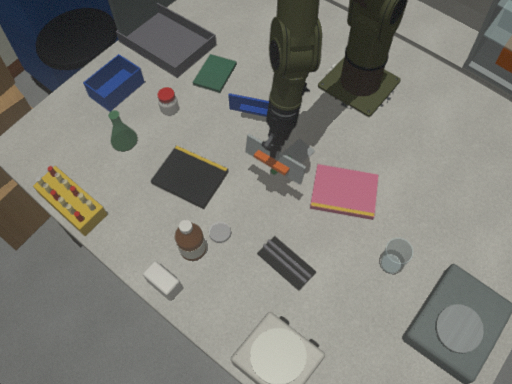

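The bar hangs correctly, with the rib on the far side. The outward tilt was cut short, though, because q6 is near its limit. I fit the kinematics from the poses I have so I can plan a reachable tilt.

```bash
cat > kin.py <<'E'
import numpy as np
from scipy.spatial.transform import Rotation as R
def fk(q,L):
    h,a,b,c,e1,e2,sy=L[:7]
    T=np.eye(4)
    def rot(ax,t):
        M=np.eye(4); M[:3,:3]=R.from_euler(ax,t).as_matrix(); return M
    def tr(x,z):
        M=np.eye(4); M[0,3]=x; M[2,3]=z; return M
    s=[1,1,1,1,1,1,1]
    T=rot('z',S[0]*q[0]+O[0])@tr(0,h)@rot('y',q[1])@tr(e1,a)@rot('z',S[2]*q[2])@rot('y',q[3])@tr(e2,b)@rot('z',S[4]*q[4])@rot('y',q[5])@tr(sy,c)@rot('z',S[6]*q[6]+O[6])
    return T
S=[1,1,1,1,1,1,1]; O=[0]*7
E
python3 - <<'E'
from h import *
o=bot.get_obs(); print(repr(np.round(o['q'],5)),o['tool_pos'],np.round(R.from_quat(o['tool_rot']).as_matrix(),4).tolist())
E
```

```text
array([-1.31000e-03,  6.22800e-01, -2.22530e-01,  2.21976e+00,
        8.14740e-01,  2.19950e-01, -8.96650e-01]) [0.48112522 0.01499298 0.15718323] [[-0.065, 0.9851, 0.1591], [0.9978, 0.0663, -0.003], [-0.0135, 0.1586, -0.9873]]
```

```bash
cat > fit.py <<'E'
import kin, numpy as np, itertools, json
from scipy.optimize import least_squares
from scipy.spatial.transform import Rotation as R
D=[([-1.1662,.69,-.1946,1.5664,.1573,.9025,-.2151],[.2263,.5819,.2414],1.2000,0),
([-1.37,.69,.18,1.58,-.15,.88,-1.22],[.2261,.5824,.242],-.0857,0),
([-.48,.78,.1,1.52,-.1,.86,-.43],[.6135,.2276,.2006],-.0853,0),
([-.41,.84,.1,1.44,-.09,.86,-.37],[.655,.2004,.1805],-.0851,0)]
def Rt(yaw):
    y=np.array([np.cos(yaw),np.sin(yaw),0]); z=np.array([0,0,-1.]); return np.c_[np.cross(y,z),y,z]
DD=[(q,p,Rt(y)) for q,p,y,_ in D]
DD.append(([-.00131,.6228,-.22253,2.21976,.81474,.21995,-.89665],[.4811,.0150,.1572],np.array([[-0.065, 0.9851, 0.1591], [0.9978, 0.0663, -0.003], [-0.0135, 0.1586, -0.9873]])))
best=[]
for s3,s5,s7 in itertools.product([1,-1],repeat=3):
  for o7 in (np.pi/2,-np.pi/2,0,np.pi):
    kin.S=[-1,1,s3,1,s5,1,s7]; kin.O=[0]*6+[o7]
    def f(L,w=True):
        r=[]
        for q,p,Rm in DD:
            T=kin.fk(q,L); r+=list((T[:3,3]-p))+list(.3*(T[:3,:3]-Rm).ravel())
        return np.array(r+list(1e-3*np.array(L[4:7])))
    z=least_squares(f,[.3,.45,.4,.2,0,0,0]); best.append((z.cost,(s3,s5,s7,o7),z.x.round(4)))
best.sort(key=lambda b:b[0])
for b in best[:4]: print(b)
E
python3 fit.py
```

```text
(np.float64(0.00390860036322148), (-1, -1, -1, 1.5707963267948966), array([ 1.0178,  0.5755,  0.5082,  0.8257, -0.0018,  0.0941,  0.0693]))
(np.float64(0.053072275451984556), (1, -1, -1, 1.5707963267948966), array([-0.6714,  0.6953,  0.211 , -0.4722,  0.064 , -0.1241,  0.1277]))
(np.float64(0.21765259920116), (-1, 1, -1, 1.5707963267948966), array([ 0.098 ,  0.4944,  0.2431,  0.1287, -0.023 , -0.0327, -0.1219]))
(np.float64(0.279687405292267), (-1, -1, 1, 3.141592653589793), array([ 1.0178,  0.5755,  0.5082,  0.8257, -0.0018,  0.0941,  0.0693]))
```

```bash
cat >> fit.py <<'E'
print('----')
kin.S=[-1,1,-1,1,-1,1,-1]; kin.O=[0]*6+[np.pi/2]
for q,p,Rm in DD:
    T=kin.fk(q,best[0][2]); print((T[:3,3]-p).round(4),(R.from_matrix(T[:3,:3].T@Rm).as_rotvec()).round(4))
for h in (.28,.32,.34,.36,.4):
  g=lambda L: f([h,L[0],L[1],L[2],0,0,0])
  z=least_squares(g,[.45,.4,.2]); print(h,z.cost,z.x, )
E
python3 fit.py | sed -n '/----/,$p'
```

```text
----
[-0.0558  0.0224  0.0073] [-0.0019  0.0001  0.0002]
[-0.0289  0.0142  0.0009] [ 0.0001 -0.0052  0.0009]
[-0.0303  0.035  -0.004 ] [-0.0144  0.0016 -0.0023]
[-0.0067  0.0287 -0.0038] [ 0.0081  0.0032 -0.0001]
[-0.0018  0.003  -0.0006] [ 0. -0.  0.]
0.28 0.005213419378640938 [0.57765574 0.33387281 0.27358574]
0.32 0.005173695158885105 [0.57053532 0.33966833 0.30420888]
0.34 0.005159266312194408 [0.56697511 0.34256609 0.31952045]
0.36 0.005148459640961858 [0.5634149  0.34546385 0.33483203]
0.4 0.005137712824871201 [0.55629448 0.35125937 0.36545517]
```

```bash
cat >> fit.py <<'E'
print('====')
def fk2(q,L):
    h,a,b,c=L[:4]; X=L[4:]
    T=np.eye(4)
    def rot(ax,t):
        M=np.eye(4); M[:3,:3]=R.from_euler(ax,t).as_matrix(); return M
    def tr(v):
        M=np.eye(4); M[:3,3]=v; return M
    return rot('z',-q[0])@tr([X[0],X[1],h])@rot('y',q[1])@tr([X[2],X[3],a])@rot('z',-q[2])@rot('y',q[3])@tr([X[4],X[5],b])@rot('z',-q[4])@rot('y',q[5])@tr([X[6],X[7],c])@rot('z',-q[6]+np.pi/2)
for reg in (.02,.1,.3):
    def f2(L): 
        r=[]
        for q,p,Rm in DD: r+=list(fk2(q,L)[:3,3]-p)
        return np.array(r+list(reg*L[4:])+[reg*.3*(L[0]-.33)])
    z=least_squares(f2,[.33,.45,.4,.2]+[0]*8); print(reg,z.cost,z.x.round(3))
    print([np.round(fk2(q,z.x)[:3,3]-p,4).tolist() for q,p,_ in DD])
E
python3 fit.py | sed -n '/====/,$p'
```

```text
====
0.02 1.8267450671339694e-05 [ 0.28   0.556  0.337  0.269  0.023 -0.01  -0.018 -0.01  -0.004 -0.02
  0.001 -0.005]
[[0.0016, 0.0001, 0.0004], [-0.0001, 0.0005, 0.0005], [-0.0032, 0.003, -0.0013], [0.0019, -0.0028, 0.0006], [-0.0004, 0.0005, -0.0002]]
0.1 2.4267840648429113e-05 [ 0.296  0.559  0.339  0.28   0.012 -0.011 -0.008 -0.011 -0.004 -0.021
  0.001 -0.004]
[[0.001, 0.0002, 0.001], [0.0003, 0.0009, 0.0011], [-0.0034, 0.0028, -0.0017], [0.0016, -0.003, -0.0002], [-0.0003, 0.0004, -0.0001]]
0.3 5.193641744920862e-05 [ 0.32   0.562  0.348  0.294  0.003 -0.012 -0.001 -0.012 -0.002 -0.016
  0.004 -0.006]
[[-0.0001, 0.0007, 0.0022], [0.0008, 0.0011, 0.001], [-0.0038, 0.0027, -0.0023], [0.0015, -0.0033, -0.0012], [0.0, 0.0007, 0.0003]]
```

```bash
sed -n '/^def fk2/,/^for reg/p' fit.py | grep -v '^for reg' > fk2.py; sed -i '1i import numpy as np\nfrom scipy.spatial.transform import Rotation as R\nfrom scipy.optimize import least_squares\nL=np.array([.28,.556,.337,.269,.023,-.01,-.018,-.01,-.004,-.02,.001,-.005])' fk2.py
cat >> fk2.py <<'E'
lo=np.array([-3.01,-.46,-1.47,.13,-1,.04,-2.66]);hi=np.array([3.01,2.08,1.51,2.56,4.14,2.09,2.66])
def pose(p,yaw,tilt):
    y=np.array([np.cos(yaw),np.sin(yaw),0]); z=np.array([0,0,-1.])
    return np.array(p),R.from_matrix(np.c_[np.cross(y,z),y,z])*R.from_rotvec([-tilt,0,0])
def ik(P,q0,w=.01):
    p,Rt=P; q0=np.clip(q0,lo+.06,hi-.06)
    def f(q):
        T=fk2(q,L); return np.r_[T[:3,3]-p,.3*(R.from_matrix(T[:3,:3]).inv()*Rt).as_rotvec(),w*(q-q0)*.3]
    z=least_squares(f,q0,bounds=(lo+.05,hi-.05)); r=f(z.x)
    return z.x,np.linalg.norm(r[:3]),np.linalg.norm(r[3:6])/.3
E
python3 - <<'E'
from fk2 import *
rng=np.random.default_rng(0)
qs=np.array([0,.65,0,1.9,0,.6,0])
for (x,y) in ((.55,.02),(.60,.02)):
  for yaw in (.05,.8,1.57,2.2,2.6,3.1,-.8,-1.57,-2.2,-2.6):
    row=[]
    for tilt in (.3,.5,.8):
      best=None
      for k in range(6):
        q0=qs if k==0 else rng.uniform(lo,hi)
        if k==1:q0=qs+[0,0,0,0,1.5,0,0]
        if k==2:q0=qs+[0,0,0,0,3,0,0]
        q,ep,eo=ik(pose([x,y,.07],yaw,tilt),q0,.001)
        if best is None or ep+eo*.3<best[0]: best=(ep+eo*.3,k,q.round(2))
      row.append((round(best[0],3),best[1],best[2].tolist()))
    print(x,yaw,*row,sep='\n   ')
E
```

```text
0.55
   0.05
   (np.float64(0.0), 2, [0.23, 0.92, -0.6, 2.18, 1.93, 0.51, -1.94])
   (np.float64(0.0), 5, [0.13, 0.92, -0.42, 2.33, 2.6, 0.67, -2.61])
   (np.float64(0.002), 2, [0.4, 1.33, -1.07, 2.51, 2.53, 1.54, -2.25])
0.55
   0.8
   (np.float64(0.0), 5, [0.56, 1.12, -1.09, 2.1, 1.61, 0.71, -0.72])
   (np.float64(0.0), 2, [0.54, 1.04, -0.83, 2.19, 2.27, 0.38, -1.31])
   (np.float64(0.0), 2, [0.77, 1.32, -1.11, 2.29, 2.61, 0.6, -1.36])
0.55
   1.57
   (np.float64(0.0), 3, [0.59, 1.16, -1.11, 1.92, 1.12, 0.75, 0.52])
   (np.float64(0.0), 3, [0.7, 1.25, -1.19, 1.9, 1.02, 0.7, 0.69])
   (np.float64(0.0), 0, [0.76, 1.29, -1.07, 1.85, 0.44, 0.52, 1.34])
0.55
   2.2
   (np.float64(0.0), 3, [0.05, 0.92, -0.09, 1.79, -0.29, 0.63, 2.44])
   (np.float64(0.0), 0, [0.48, 1.13, -0.86, 1.67, 0.43, 0.88, 1.78])
   (np.float64(0.0), 0, [0.56, 1.28, -0.96, 1.52, 0.27, 1.11, 1.93])
0.55
   2.6
   (np.float64(0.0), 3, [0.4, 1.1, -0.89, 1.72, 0.71, 0.95, 1.86])
   (np.float64(0.0), 3, [0.43, 1.17, -0.91, 1.57, 0.53, 1.13, 2.02])
   (np.float64(0.0), 0, [0.41, 1.28, -0.87, 1.37, 0.31, 1.39, 2.21])
0.55
[... 2597 characters left out ...]
2, 1.02, 2.16, 3.68, 0.36, 1.2])
0.6
   -1.57
   (np.float64(0.0), 3, [-0.1, 0.93, -0.24, 1.77, 0.8, 0.71, -2.51])
   (np.float64(0.0), 0, [-0.72, 1.16, 0.84, 1.76, -0.49, 0.59, -1.38])
   (np.float64(0.0), 4, [-0.92, 1.55, 1.36, 1.71, -0.86, 0.87, -1.12])
0.6
   -2.2
   (np.float64(0.0), 0, [-0.54, 1.11, 0.74, 1.64, -0.58, 0.85, -1.83])
   (np.float64(0.0), 4, [-0.59, 1.18, 0.77, 1.52, -0.4, 1.0, -2.01])
   (np.float64(0.0), 3, [-0.68, 1.4, 1.03, 1.36, -0.42, 1.29, -1.98])
0.6
   -2.6
   (np.float64(0.0), 0, [-0.5, 1.13, 0.75, 1.57, -0.63, 0.99, -2.17])
   (np.float64(0.0), 3, [-0.35, 1.1, 0.37, 1.41, -0.14, 1.13, -2.61])
   (np.float64(0.0), 4, [-0.39, 1.26, 0.47, 1.18, -0.11, 1.5, -2.61])
```

The fitted model is good to about 3 mm. It shows that tilting toward yaw ≈ ±2.2 rad, partly back toward the robot, is comfortable. I straighten the tool and turn it there.

```bash
python3 -c "
from h import *
go([.58,.01,.20],.05)"
```

```text
t 7.70 pos [0.4811 0.015  0.1572] y-axis yaw 0.0672 z [ 0.1591 -0.003  -0.9873] gap 0.0068 F [ 1.   0.7 -3.3]
 shift mm (tool) [-12.  103.9 -26.5]
 turn (tool rotvec) [0.1594 0.0123 0.0161]
```

Call:
arm_command:
  increments:
    - {"ax": 0,"ay": 0,"az": 0,"x": -3,"y": 25,"z": -7,"claw": -1}
    - {"ax": 0,"ay": 0,"az": 0,"x": -3,"y": 25,"z": -7,"claw": -1}
    - {"ax": 0,"ay": 0,"az": 0,"x": -3,"y": 25,"z": -7,"claw": -1}
    - {"ax": 0,"ay": 0,"az": 0,"x": -3,"y": 25,"z": -6,"claw": -1}
    - {"ax": 0.08,"ay": 0.006,"az": 0.008,"x": 0,"y": 0,"z": 0,"claw": -1}
    - {"ax": 0.08,"ay": 0.006,"az": 0.008,"x": 0,"y": 0,"z": 0,"claw": -1}
    - {"ax": 0,"ay": 0,"az": 0,"x": 0,"y": 0,"z": 0,"claw": -1}

```text
t: 8.57
tool_pos: [0.5775, 0.0104, 0.2]
tool_rot: [0.689, 0.724, 0.001, -0.0]
wrist_force: [-0.4, 0.0, -2.9]
finger_gap: 0.0069
```

```bash
python3 -c "
from h import *
go([.58,.01,.20],.05);print(np.round(bot.get_obs()['q'],2))"
```

```text
t 8.57 pos [0.5775 0.0104 0.2   ] y-axis yaw 0.0495 z [ 0.0011  0.0019 -1.    ] gap 0.0069 F [-0.4  0.  -2.9]
 shift mm (tool) [-0.5  2.5 -0. ]
 turn (tool rotvec) [ 0.0012 -0.0018 -0.0005]
[ 0.23  0.73 -0.57  1.75  0.51  0.82 -0.53]
```

Call:
arm_command:
  increments:
    - {"ax": 0,"ay": 0,"az": -0.18,"x": 0,"y": 0,"z": 0,"claw": -1}
    - {"ax": 0,"ay": 0,"az": -0.18,"x": 0,"y": 0,"z": 0,"claw": -1}
    - {"ax": 0,"ay": 0,"az": -0.18,"x": 0,"y": 0,"z": 0,"claw": -1}
    - {"ax": 0,"ay": 0,"az": -0.18,"x": 0,"y": 0,"z": 0,"claw": -1}
    - {"ax": 0,"ay": 0,"az": -0.18,"x": 0,"y": 0,"z": 0,"claw": -1}
    - {"ax": 0,"ay": 0,"az": -0.18,"x": 0,"y": 0,"z": 0,"claw": -1}
    - {"ax": 0,"ay": 0,"az": -0.18,"x": 0,"y": 0,"z": 0,"claw": -1}
    - {"ax": 0,"ay": 0,"az": -0.18,"x": 0,"y": 0,"z": 0,"claw": -1}

```text
t: 9.57
tool_pos: [0.5751, 0.01, 0.1999]
tool_rot: [0.036, 0.999, -0.0, -0.0]
wrist_force: [0.2, -0.9, -2.5]
finger_gap: 0.0066
```

Call:
arm_command:
  increments:
    - {"ax": 0,"ay": 0,"az": -0.18,"x": 0,"y": 0,"z": 0,"claw": -1}
    - {"ax": 0,"ay": 0,"az": -0.18,"x": 0,"y": 0,"z": 0,"claw": -1}
    - {"ax": 0,"ay": 0,"az": -0.18,"x": 0,"y": 0,"z": 0,"claw": -1}
    - {"ax": 0,"ay": 0,"az": -0.17,"x": 0,"y": 0,"z": 0,"claw": -1}
    - {"ax": 0,"ay": 0,"az": 0,"x": 0,"y": 0,"z": 0,"claw": -1}

```text
t: 10.2
tool_pos: [0.5751, 0.0098, 0.1997]
tool_rot: [-0.31, 0.951, -0.0, -0.001]
wrist_force: [-0.7, -0.3, -3.3]
finger_gap: 0.007
```

Call:
arm_command:
  increments:
    - {"ax": -0.16,"ay": 0,"az": 0,"x": 0,"y": 0,"z": 0,"claw": -1}
    - {"ax": -0.16,"ay": 0,"az": 0,"x": 0,"y": 0,"z": 0,"claw": -1}
    - {"ax": -0.16,"ay": 0,"az": 0,"x": 0,"y": 0,"z": 0,"claw": -1}
    - {"ax": -0.16,"ay": 0,"az": 0,"x": 0,"y": 0,"z": 0,"claw": -1}
    - {"ax": -0.16,"ay": 0,"az": 0,"x": 0,"y": 0,"z": 0,"claw": -1}
    - {"ax": 0,"ay": 0,"az": 0,"x": 0,"y": 0,"z": 0,"claw": -1}

```text
t: 10.95
tool_pos: [0.5768, 0.0073, 0.196]
tool_rot: [-0.281, 0.878, 0.369, -0.122]
wrist_force: [0.3, -0.2, -3.5]
finger_gap: 0.0064
```

```bash
python3 -c "
from h import *
go([.59,-.02,.10],2.2,.8);print(np.round(bot.get_obs()['q'],2))
snap('scene','s4.png')
import kin
from fk2 import *
print(fk2(bot.get_obs()['q'],L)[:3,3])"
```

```text
t 10.95 pos [0.5768 0.0073 0.196 ] y-axis yaw 2.1865 z [-0.4216  0.5789 -0.698 ] gap 0.0064 F [ 0.3 -0.2 -3.5]
 shift mm (tool) [  4.5 -89.7  45.6]
 turn (tool rotvec) [-0.0018 -0.0002 -0.0094]
[ 0.65  1.29 -1.29  1.26  0.42  1.52  1.74]
[ 0.60219849 -0.03729268  0.19013386]
```

View pics/s4.png

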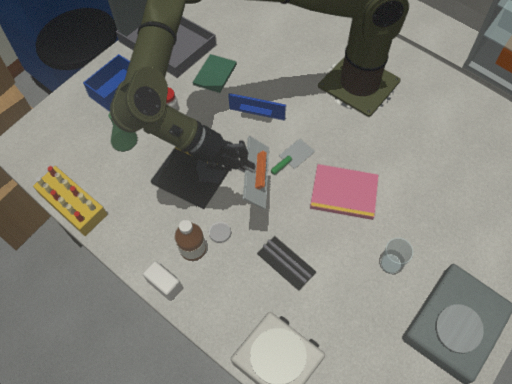

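```bash
python3 -c "
from h import *
go([.575,.005,.075],2.19,.8);go([.575,.005,.048],2.19,.8)"
```

```text
t 11.00 pos [0.5762 0.0091 0.1986] y-axis yaw 2.1940 z [-0.4216  0.5777 -0.6989] gap 0.0067 F [-0.5  0.8 -2.2]
 shift mm (tool) [  3.  -90.2  84.5]
 turn (tool rotvec) [-0.0031 -0.008   0.0028]
t 11.00 pos [0.5762 0.0091 0.1986] y-axis yaw 2.1940 z [-0.4216  0.5777 -0.6989] gap 0.0067 F [-0.5  0.8 -2.2]
 shift mm (tool) [   2.9 -109.5  103.4]
 turn (tool rotvec) [-0.0031 -0.008   0.0028]
```

Call:
arm_command:
  increments:
    - {"ax": 0,"ay": 0,"az": 0,"x": 1,"y": -22.5,"z": 21,"claw": -1}
    - {"ax": 0,"ay": 0,"az": 0,"x": 1,"y": -22.5,"z": 21,"claw": -1}
    - {"ax": 0,"ay": 0,"az": 0,"x": 1,"y": -22.5,"z": 21,"claw": -1}
    - {"ax": 0,"ay": 0,"az": 0,"x": 0,"y": -22.5,"z": 21,"claw": -1}
    - {"ax": 0,"ay": 0,"az": 0,"x": 0,"y": 0,"z": 0,"claw": -1}

```text
t: 11.62
tool_pos: [0.5728, 0.0049, 0.0731]
tool_rot: [-0.285, 0.876, 0.369, -0.124]
wrist_force: [-0.9, 0.6, -3.2]
finger_gap: 0.0064
```

```bash
python3 -c "
from h import *
go([.575,.005,.048],2.19,.8);print(np.round(bot.get_obs()['q'],2));snap('scene','s5.png')"; python3 - <<'E'
import cv2
f=cv2.imread('pics/s5.png')[80:260,130:370]; cv2.imwrite('pics/s5c.png',cv2.resize(f,None,fx=3,fy=3))
E
```

```text
t 11.62 pos [0.5728 0.0049 0.0731] y-axis yaw 2.1953 z [-0.4271  0.5763 -0.6968] gap 0.0064 F [-0.9  0.6 -3.2]
 shift mm (tool) [ -2.  -18.8  16.6]
 turn (tool rotvec) [-0.0002 -0.0133  0.0037]
[ 0.64  1.44 -1.23  1.27  0.53  1.42  1.81]
```

View pics/s5c.png

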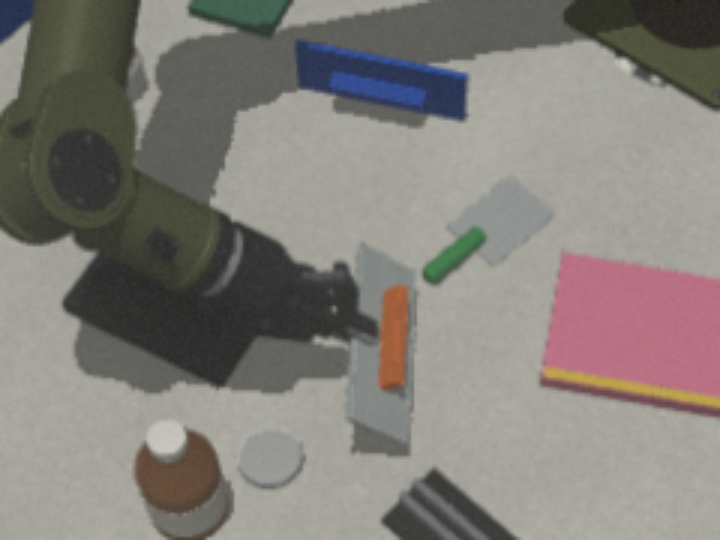

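Call:
arm_command:
  increments:
    - {"ax": 0,"ay": 0,"az": 0,"x": 0,"y": -8,"z": 7.5,"claw": -1}
    - {"ax": 0,"ay": 0,"az": 0,"x": 0,"y": -8,"z": 7.5,"claw": -1}
    - {"ax": 0,"ay": 0,"az": 0,"x": 0,"y": 0,"z": 0,"claw": -1}

```text
t: 12.05
tool_pos: [0.5749, 0.0047, 0.0543]
tool_rot: [-0.285, 0.876, 0.369, -0.121]
wrist_force: [0.1, 1.1, -2.8]
finger_gap: 0.0068
```

Call:
arm_command:
  increments:
    - {"ax": 0,"ay": 0,"az": 0,"x": 0,"y": -2.5,"z": 2.3,"claw": -1}
    - {"ax": 0,"ay": 0,"az": 0,"x": 0,"y": 0,"z": 0,"claw": -1}

```text
t: 12.3
tool_pos: [0.5754, 0.0049, 0.0519]
tool_rot: [-0.285, 0.876, 0.37, -0.121]
wrist_force: [1.0, 0.1, -2.9]
finger_gap: 0.0065
```

Call:
arm_command:
  increments:
    - {"ax": 0,"ay": 0,"az": 0,"x": 0,"y": -2.5,"z": 2.3,"claw": -1}
    - {"ax": 0,"ay": 0,"az": 0,"x": 0,"y": 0,"z": 0,"claw": -1}

```text
t: 12.55
tool_pos: [0.5753, 0.0047, 0.0482]
tool_rot: [-0.285, 0.876, 0.369, -0.121]
wrist_force: [-0.4, -0.3, -1.7]
finger_gap: 0.007
```

Call:
arm_command:
  increments:
    - {"ax": 0,"ay": 0,"az": 0,"x": 0,"y": -2.2,"z": 2,"claw": -1}
    - {"ax": 0,"ay": 0,"az": 0,"x": 0,"y": 0,"z": 0,"claw": -1}

```text
t: 12.8
tool_pos: [0.5754, 0.0047, 0.0452]
tool_rot: [-0.285, 0.876, 0.37, -0.121]
wrist_force: [-0.7, -0.1, -1.9]
finger_gap: 0.0067
```

Call:
arm_command:
  increments:
    - {"ax": 0,"ay": 0,"az": 0,"x": 0,"y": -1.2,"z": 1.1,"claw": -1}
    - {"ax": 0,"ay": 0,"az": 0,"x": 0,"y": 0,"z": 0,"claw": -1}

```text
t: 13.05
tool_pos: [0.5756, 0.0048, 0.0445]
tool_rot: [-0.285, 0.876, 0.37, -0.121]
wrist_force: [-0.3, -1.4, 0.7]
finger_gap: 0.0068
```

Call:
arm_command:
  increments:
    - {"ax": 0,"ay": 0,"az": 0,"x": 0,"y": 0,"z": 0,"claw": -0.3}
    - {"ax": 0,"ay": 0,"az": 0,"x": 0,"y": 0,"z": 0,"claw": -0.3}
    - {"ax": 0,"ay": 0,"az": 0,"x": 0,"y": 0,"z": 0,"claw": -0.3}
    - {"ax": 0,"ay": 0,"az": 0,"x": 0,"y": 0,"z": -10,"claw": -0.3}
    - {"ax": 0,"ay": 0,"az": 0,"x": 0,"y": 0,"z": -15,"claw": -0.3}
    - {"ax": 0,"ay": 0,"az": 0,"x": 0,"y": 0,"z": -15,"claw": -0.3}
    - {"ax": 0,"ay": 0,"az": 0,"x": 0,"y": 0,"z": -20,"claw": -0.3}
    - {"ax": 0,"ay": 0,"az": 0,"x": 0,"y": 0,"z": -20,"claw": -0.3}

```text
t: 14.05
tool_pos: [0.6102, -0.0424, 0.1013]
tool_rot: [-0.285, 0.876, 0.37, -0.12]
wrist_force: [-0.3, 0.3, 0.1]
finger_gap: 0.0298
```

```bash
python3 -c "
from h import *
go(None);snap('scene','s6.png')"; python3 - <<'E'
import cv2
f=cv2.imread('pics/s6.png')[80:260,130:370]; cv2.imwrite('pics/s6c.png',cv2.resize(f,None,fx=3,fy=3))
E
```

```text
t 14.05 pos [ 0.6102 -0.0424  0.1013] y-axis yaw 2.2004 z [-0.4213  0.5793 -0.6978] gap 0.0298 F [-0.3  0.3  0.1]
```

View pics/s6c.png

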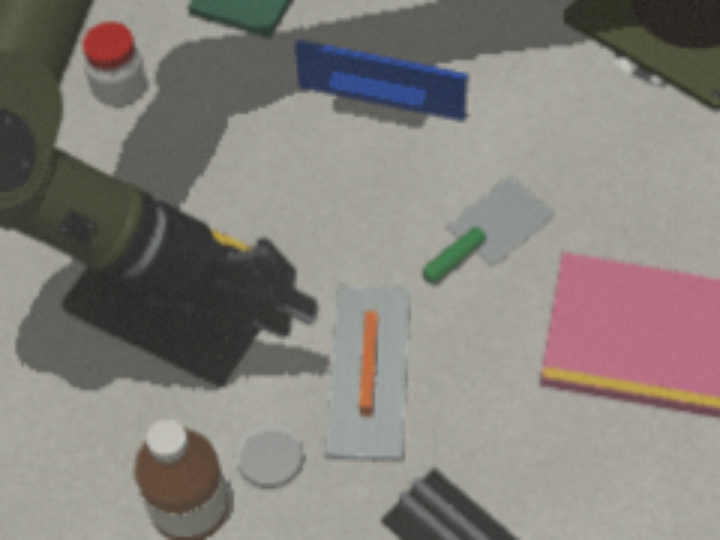

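The straightedge lies flat, rib up and free: the rib runs from about (370,312) to (366,412) in the crop. I straighten the tool and measure the bar and the tile again.

Call:
arm_command:
  increments:
    - {"ax": 0,"ay": 0,"az": 0,"x": 0,"y": 15,"z": -25,"claw": -0.3}
    - {"ax": 0,"ay": 0,"az": 0,"x": 0,"y": 25,"z": -25,"claw": 0}
    - {"ax": 0.16,"ay": 0,"az": 0,"x": 0,"y": 15,"z": -10,"claw": 0}
    - {"ax": 0.16,"ay": 0,"az": 0,"x": 0,"y": 0,"z": 0,"claw": 0}
    - {"ax": 0.16,"ay": 0,"az": 0,"x": 0,"y": 0,"z": 0,"claw": 0}
    - {"ax": 0.16,"ay": 0,"az": 0,"x": 0,"y": 0,"z": 0,"claw": 0}
    - {"ax": 0.16,"ay": 0,"az": 0,"x": 0,"y": 0,"z": 0,"claw": 0}
    - {"ax": 0,"ay": 0,"az": 0,"x": 0,"y": 0,"z": 0,"claw": 0}

```text
t: 15.1
tool_pos: [0.6109, -0.0421, 0.1831]
tool_rot: [-0.313, 0.95, -0.001, 0.0]
wrist_force: [0.8, -0.0, -0.4]
finger_gap: 0.0424
```

```bash
python3 -c "
from h import *
go([.6,0,.2],2.19,0);print(np.round(bot.get_obs()['q'],2));snap('scene','s7.png');snap('wrist','w7.png');snap('top','t7.png')"
```

```text
t 15.10 pos [ 0.6109 -0.0421  0.1831] y-axis yaw 2.2082 z [ 0.0011 -0.0016 -1.    ] gap 0.0424 F [ 0.8 -0.  -0.4]
 shift mm (tool) [-16.3  40.3 -17. ]
 turn (tool rotvec) [-0.0019 -0.      0.0182]
[ 0.53  0.96 -1.08  1.64  0.92  1.13  1.41]
```

View pics/w7.png

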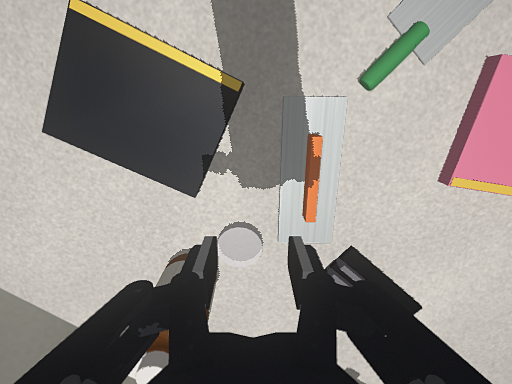

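View pics/s7.png

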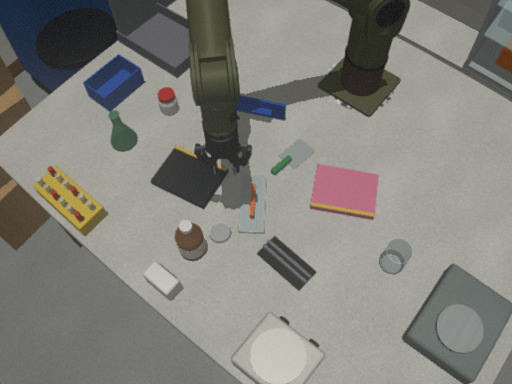

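View pics/t7.png

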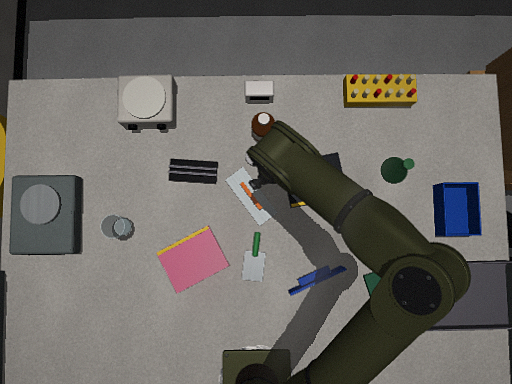

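```bash
cat > meas.py <<'E'
from h import *
def rib(s,roi):
    x0,y0,x1,y1=roi; hsv=cv2.cvtColor(s['frame'],cv2.COLOR_RGB2HSV)
    o=cv2.inRange(hsv,(3,140,60),(16,255,255)); m=np.zeros_like(o); m[y0:y1,x0:x1]=o[y0:y1,x0:x1]
    q=np.argwhere(m)[:,::-1]; P=cloud(s,q); z=np.median(P[:,2]); t=P[:,2]>z-.005
    A=plane(s,q[t],.030)[:,:2]*1000; r=cv2.minAreaRect(A.astype(np.float32)); print('rib n',t.sum(),'z',z.round(4),r); return A
def bar(s,roi):
    x0,y0,x1,y1=roi; g=np.mgrid[y0:y1,x0:x1]; uv=np.c_[g[1].ravel(),g[0].ravel()]
    P=cloud(s,uv); f=s['frame'][uv[:,1],uv[:,0]].astype(int)
    return uv,P,f
E
python3 - <<'E'
from meas import *
s=load('wrist'); rib(s,(270,90,350,245))
t=load('scene'); rib(t,(235,170,270,235))
uv,P,f=bar(s,(265,85,355,250)); m=(P[:,2]>.004)&(P[:,2]<.013)
print('bench z',np.median(P[P[:,2]<.003][:,2]) , 'bar z',np.median(P[m,2]),m.sum(), cv2.minAreaRect((plane(s,uv[m],.008)[:,:2]*1000).astype(np.float32)))
c=np.array([[43,132],[195,197],[243,83]]); print(cloud(s,c).round(4)); Q=plane(s,c,.02); print(Q.round(4))
d=Q[1]-Q[0]; 
# tile mask by depth
uv,P,f=bar(s,(30,0,260,210)); m=(P[:,2]>.012)&(P[:,2]<.027); k=m
p=plane(s,uv[m],.02)[:,:2]*1000; h=cv2.convexHull(p.astype(np.float32))[:,0]; print(len(p)); ap=cv2.approxPolyDP(h,6,True)[:,0]; print(ap.round(1).tolist())
E
```

```text
rib n 938 z 0.029 ((570.7392578125, 6.310680389404297), (98.12124633789062, 14.337475776672363), 36.08846664428711)
rib n 74 z 0.032 ((571.5523071289062, 9.86248779296875), (97.64920043945312, 9.662285804748535), 35.27753448486328)
bench z -0.0006575636896787029 bar z 0.007325919492668309 7412 ((564.993896484375, 23.050888061523438), (188.78793334960938, 100.935546875), 36.29740905761719)
[[ 7.026e-01 -2.621e-01  1.960e-02]
 [ 6.769e-01 -8.750e-02 -6.000e-04]
 [ 5.338e-01 -1.147e-01  1.980e-02]]
[[ 0.7024 -0.2618  0.02  ]
 [ 0.6681 -0.088   0.02  ]
 [ 0.5338 -0.1147  0.02  ]]
23668
[[702.0, -263.1000061035156], [668.7999877929688, -88.9000015258789], [533.0, -115.19999694824219], [571.5, -289.0]]
```

```bash
python3 -c "
from h import *
go([.571,.008,.06],2.2,0)"
```

```text
t 15.25 pos [ 0.6128 -0.0468  0.1806] y-axis yaw 2.1975 z [-9.e-04 -1.e-03 -1.e+00] gap 0.0427 F [-0.   0.4  1. ]
 shift mm (tool) [  1.5  68.9 120.6]
 turn (tool rotvec) [-0.0003 -0.0014 -0.0025]
```

Call:
arm_command:
  increments:
    - {"ax": 0,"ay": 0,"az": 0,"x": 0.5,"y": 23,"z": 20,"claw": 0}
    - {"ax": 0,"ay": 0,"az": 0,"x": 0.5,"y": 23,"z": 35,"claw": 0}
    - {"ax": 0,"ay": 0,"az": 0,"x": 0.5,"y": 23,"z": 35,"claw": 0}
    - {"ax": 0,"ay": 0,"az": 0,"x": 0,"y": 0,"z": 30,"claw": 0}
    - {"ax": 0,"ay": 0,"az": 0,"x": 0,"y": 0,"z": 0,"claw": 0}
    - {"ax": 0,"ay": 0,"az": 0,"x": 0,"y": 0,"z": 0,"claw": 0}

```text
t: 16.0
tool_pos: [0.5714, 0.0089, 0.0613]
tool_rot: [-0.308, 0.951, -0.0, 0.0]
wrist_force: [-0.3, -0.1, 0.5]
finger_gap: 0.0427
```

```bash
python3 -c "
from meas import *
go([.571,.008,.024],2.2,0); s=snap('wrist','w8.png'); rib(s,(100,50,400,330)); s=snap('scene','s8.png'); rib(s,(235,170,270,235))"
```

```text
t 16.00 pos [0.5714 0.0089 0.0613] y-axis yaw 2.1977 z [ 1.e-03 -5.e-04 -1.e+00] gap 0.0427 F [-0.3 -0.1  0.5]
 shift mm (tool) [ 0.9 -0.4 37.3]
 turn (tool rotvec) [-0.001   0.0005 -0.0023]
rib n 2251 z 0.0293 ((569.205078125, 7.4070892333984375), (99.2957534790039, 11.514667510986328), 36.107032775878906)
rib n 45 z 0.0325 ((574.9662475585938, 10.506471633911133), (91.13465118408203, 8.736818313598633), 37.131343841552734)
```

View pics/w8.png

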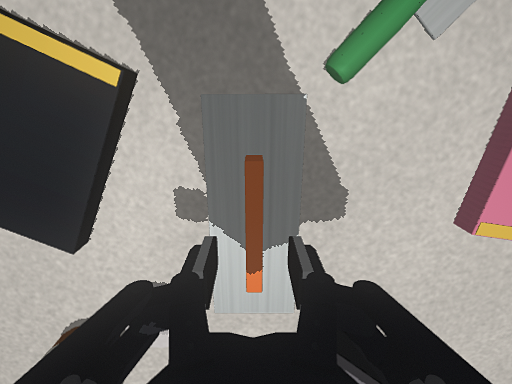

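Call:
arm_command:
  increments:
    - {"ax": 0,"ay": 0,"az": 0,"x": 2,"y": 0,"z": 12,"claw": 0}
    - {"ax": 0,"ay": 0,"az": 0,"x": 0,"y": 0,"z": 13,"claw": 0}
    - {"ax": 0,"ay": 0,"az": 0,"x": 0,"y": 0,"z": 12,"claw": 0}
    - {"ax": 0,"ay": 0,"az": 0,"x": 0,"y": 0,"z": 0,"claw": 0}
    - {"ax": 0,"ay": 0,"az": 0,"x": 0,"y": 0,"z": 0,"claw": -1}
    - {"ax": 0,"ay": 0,"az": 0,"x": 0,"y": 0,"z": 0,"claw": -1}
    - {"ax": 0,"ay": 0,"az": 0,"x": 0,"y": 0,"z": 0,"claw": -1}
    - {"ax": 0,"ay": 0,"az": 0,"x": 0,"y": 0,"z": 0,"claw": -1}

```text
t: 17.1
tool_pos: [0.5689, 0.0084, 0.0244]
tool_rot: [-0.31, 0.951, -0.001, 0.0]
wrist_force: [-0.7, 0.1, 4.5]
finger_gap: 0.0107
```

```bash
python3 -c "
from meas import *
go([.571,.008,.024],2.2,0)"
```

```text
t 17.10 pos [0.5689 0.0084 0.0244] y-axis yaw 2.2006 z [ 0.0011 -0.0013 -1.    ] gap 0.0107 F [-0.7  0.1  4.5]
 shift mm (tool) [-1.5 -1.5  0.4]
 turn (tool rotvec) [-0.0017  0.0001  0.0006]
```

Call:
arm_command:
  increments:
    - {"ax": 0,"ay": 0,"az": 0,"x": 0,"y": 0,"z": -15,"claw": -1}
    - {"ax": 0,"ay": 0,"az": 0,"x": 0,"y": 0,"z": -30,"claw": -1}
    - {"ax": 0,"ay": 0,"az": 0,"x": 0,"y": 0,"z": -30,"claw": -1}
    - {"ax": 0,"ay": 0,"az": 0.18,"x": 0,"y": 0,"z": 0,"claw": -1}
    - {"ax": 0,"ay": 0,"az": 0.18,"x": 0,"y": 0,"z": 0,"claw": -1}
    - {"ax": 0,"ay": 0,"az": 0.18,"x": 0,"y": 0,"z": 0,"claw": -1}
    - {"ax": 0,"ay": 0,"az": 0.18,"x": 0,"y": 0,"z": 0,"claw": -1}
    - {"ax": 0,"ay": 0,"az": 0.18,"x": 0,"y": 0,"z": 0,"claw": -1}

```text
t: 18.1
tool_pos: [0.5683, 0.0082, 0.0993]
tool_rot: [0.138, 0.99, -0.001, 0.0]
wrist_force: [0.2, 0.3, -3.2]
finger_gap: 0.0105
```

Call:
arm_command:
  increments:
    - {"ax": 0,"ay": 0,"az": 0.18,"x": 0,"y": 0,"z": 0,"claw": -1}
    - {"ax": 0,"ay": 0,"az": 0.18,"x": 0,"y": 0,"z": 0,"claw": -1}
    - {"ax": 0,"ay": 0,"az": 0.18,"x": 0,"y": 0,"z": 0,"claw": -1}
    - {"ax": 0,"ay": 0,"az": 0.18,"x": 0,"y": 0,"z": 0,"claw": -1}
    - {"ax": 0,"ay": 0,"az": 0.18,"x": 0,"y": 0,"z": 0,"claw": -1}
    - {"ax": 0,"ay": 0,"az": 0.18,"x": 0,"y": 0,"z": 0,"claw": -1}
    - {"ax": 0,"ay": 0,"az": 0,"x": 0,"y": 0,"z": 0,"claw": -1}

```text
t: 18.98
tool_pos: [0.5684, 0.0086, 0.0994]
tool_rot: [0.624, 0.781, -0.001, 0.001]
wrist_force: [-0.5, -0.1, -2.2]
finger_gap: 0.0107
```

```bash
python3 -c "
from meas import *
print(np.round(bot.get_obs()['q'],2))
s=snap('wrist','w9.png')
go([.48,-.215,.10],.191,0)"
```

```text
[ 0.22  0.88 -0.56  1.84  0.74  0.65 -0.57]
t 19.02 pos [0.5685 0.0085 0.0992] y-axis yaw 0.2245 z [ 2.0e-04 -1.6e-03 -1.0e+00] gap 0.0105 F [ 0.4 -0.2 -3.4]
 shift mm (tool) [-198.2 -136.    -0.4]
 turn (tool rotvec) [-0.0001  0.0016  0.0335]
```

View pics/w9.png

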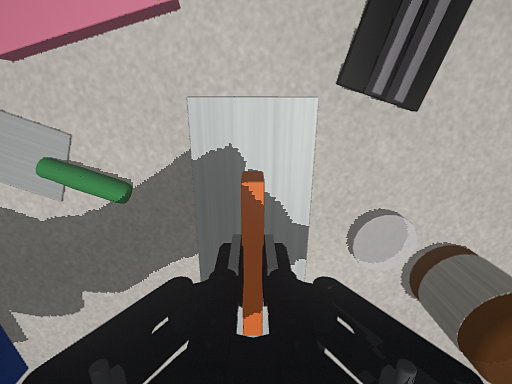

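Call:
arm_command:
  increments:
    - {"ax": 0,"ay": 0,"az": 0.033,"x": 0,"y": 0,"z": 0,"claw": -1}
    - {"ax": 0,"ay": 0,"az": 0,"x": -27,"y": -20,"z": 0,"claw": -1}
    - {"ax": 0,"ay": 0,"az": 0,"x": -34,"y": -24,"z": 0,"claw": -1}
    - {"ax": 0,"ay": 0,"az": 0,"x": -34,"y": -24,"z": 0,"claw": -1}
    - {"ax": 0,"ay": 0,"az": 0,"x": -34,"y": -24,"z": 0,"claw": -1}
    - {"ax": 0,"ay": 0,"az": 0,"x": -34,"y": -24,"z": 0,"claw": -1}
    - {"ax": 0,"ay": 0,"az": 0,"x": -34,"y": -24,"z": 0,"claw": -1}
    - {"ax": 0,"ay": 0,"az": 0,"x": 0,"y": 0,"z": 0,"claw": -1}

```text
t: 20.02
tool_pos: [0.4649, -0.2161, 0.0987]
tool_rot: [0.64, 0.768, -0.003, 0.0]
wrist_force: [-0.4, 0.5, -2.7]
finger_gap: 0.0107
```

```bash
python3 -c "
from meas import *
print(np.round(bot.get_obs()['q'],2))
s=snap('wrist','w10.png');s=snap('scene','s10.png')
go([.48,-.215,.04],.191,0)"
```

```text
[ 0.67  0.83 -0.54  2.01  0.84  0.54 -0.3 ]
t 20.12 pos [ 0.468  -0.2114  0.0993] y-axis yaw 0.1869 z [ 1.1e-03 -7.0e-04 -1.0e+00] gap 0.0104 F [-0.1  0.5 -2.7]
 shift mm (tool) [-5.7 11.1 59.3]
 turn (tool rotvec) [ 0.0009  0.0009 -0.0041]
```

View pics/w10.png

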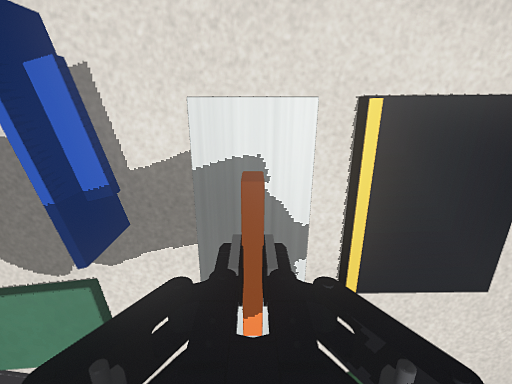

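View pics/s10.png

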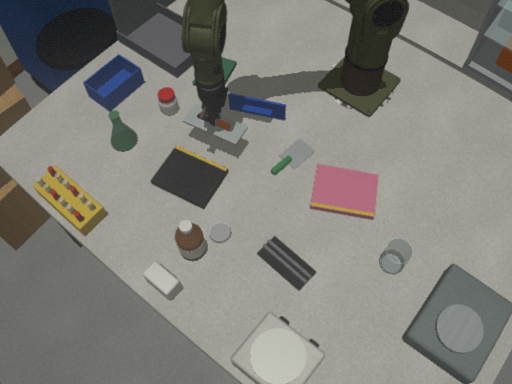

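```bash
python3 - <<'E'
from meas import *
s=load('wrist')
uv,P,f=bar(s,(330,80,512,310)); m=(P[:,2]>.012)&(P[:,2]<.027)&(f.max(1)<255); 
p=plane(s,uv[m],.02)[:,:2]*1000; h=cv2.convexHull(p.astype(np.float32)); print('tile z',np.median(P[m,2]),cv2.approxPolyDP(h,6,True)[:,0].round(1).tolist(),cv2.minAreaRect(p.astype(np.float32)))
hsv=cv2.cvtColor(s['frame'],cv2.COLOR_RGB2HSV); y=cv2.inRange(hsv,(18,120,90),(34,255,255)); q=np.argwhere(y)[:,::-1]; q=q[q[:,0]>335]
a=plane(s,q,.02)[:,:2]*1000; print('stripe',cv2.minAreaRect(a.astype(np.float32)))
# left boundary of stripe per row -> edge line
E=[]
for v in range(105,285):
    u=q[q[:,1]==v,0]
    if len(u)>3: E.append([u.min()-.5,v])
e=plane(s,E,.02)[:,:2]*1000; vx,vy,x0,y0=cv2.fitLine(e.astype(np.float32),cv2.DIST_HUBER,0,.01,.01).ravel(); print('stripe left line yaw',np.arctan(-vx/vy),x0,y0)
uv,P,f=bar(s,(175,85,335,240)); m=(P[:,2]>.07)&(P[:,2]<.095); print('bar z',np.median(P[m,2]))
for side in (0,1):
    E=[]
    for v in range(100,200):
        k=uv[m&(uv[:,1]==v),0]
        if len(k): E.append([[k.min()-.5,v],[k.max()+.5,v]][side])
    e=plane(s,E,.083)[:,:2]*1000; vx,vy,x0,y0=cv2.fitLine(e.astype(np.float32),cv2.DIST_HUBER,0,.01,.01).ravel(); print('bar side',side,'yaw',np.arctan(-vx/vy),x0,y0)
vt=uv[m,1].min(); k=uv[m&(uv[:,1]==vt)]; print('bar end',plane(s,[[k[:,0].mean(),vt-.5]],.083))
E
```

```text
tile z 0.019217939706953957 [[701.5999755859375, -263.0], [687.9000244140625, -191.1999969482422], [636.5999755859375, -95.30000305175781], [530.2000122070312, -115.69999694824219], [562.9000244140625, -280.20001220703125], [579.2000122070312, -287.79998779296875]] ((616.0487670898438, -189.47396850585938), (141.97288513183594, 179.47303771972656), 11.107090950012207)
stripe ((555.2285766601562, -201.7860107421875), (11.013418197631836, 175.6893768310547), 11.04022216796875)
stripe left line yaw 0.19091435 548.4042 -194.39156
bar z 0.08145446745888521
bar side 0 yaw 0.17990644 419.67203 -165.9396
bar side 1 yaw 0.18059191 487.45294 -153.4954
bar end [[ 0.42297382 -0.13619483  0.083     ]]
```

Call:
arm_command:
  increments:
    - {"ax": 0,"ay": 0,"az": -0.011,"x": -4,"y": 11,"z": 0,"claw": -1}
    - {"ax": 0,"ay": 0,"az": 0,"x": 0,"y": 11,"z": 20,"claw": -1}
    - {"ax": 0,"ay": 0,"az": 0,"x": 0,"y": 0,"z": 20,"claw": -1}
    - {"ax": 0,"ay": 0,"az": 0,"x": 0,"y": 0,"z": 20,"claw": -1}
    - {"ax": 0,"ay": 0,"az": 0,"x": 0,"y": 0,"z": 0,"claw": -1}
    - {"ax": 0,"ay": 0,"az": 0,"x": 0,"y": 0,"z": 0,"claw": -1}

```text
t: 20.88
tool_pos: [0.4915, -0.2104, 0.0398]
tool_rot: [0.633, 0.774, 0.0, 0.001]
wrist_force: [0.7, 0.4, -3.1]
finger_gap: 0.0102
```

```bash
cat > gapm.py <<'E'
from meas import *
def gap(s,zb):
    hsv=cv2.cvtColor(s['frame'],cv2.COLOR_RGB2HSV); y=cv2.inRange(hsv,(18,120,90),(34,255,255)); q=np.argwhere(y)[:,::-1]; q=q[q[:,0]>255]
    k=[(v,q[q[:,1]==v,0]) for v in range(384)]; E=np.array([[u.min()-.5,v] for v,u in k if len(u)>4]); E=E[4:-4]
    e=plane(s,E,.02)[:,:2]*1000; vx,vy,x0,y0=cv2.fitLine(e.astype(np.float32),cv2.DIST_HUBER,0,.01,.01).ravel(); ty=np.arctan(-vx/vy); print('tile edge yaw %.4f'%ty,x0,y0,'rows',E[:,1].min(),E[:,1].max())
    a=plane(s,q,.02)[:,:2]*1000; v=np.array([-np.sin(ty),np.cos(ty)]); u=np.array([np.cos(ty),np.sin(ty)])
    print(' stripe ends v', (a@v).min(),(a@v).max())
    uv,P,f=bar(s,(150,40,400,240)); m=(P[:,2]>zb-.006)&(P[:,2]<zb+.006)&(abs(f[:,0]-f[:,2])<40)
    rows=range(uv[m,1].min()+5,200); E=[]
    c=np.median(uv[m,0])
    for r in rows:
        k=uv[m&(uv[:,1]==r),0]
        if len(k)>20: E.append([k.max()+.5,r])
    e=plane(s,E,zb)[:,:2]*1000; vx,vy,x1,y1=cv2.fitLine(e.astype(np.float32),cv2.DIST_HUBER,0,.01,.01).ravel(); by=np.arctan(-vx/vy)
    print('bar z',np.median(P[m,2]),'yaw %.4f'%by,x1,y1,'gap mm', (np.array([x0,y0])-[x1,y1])@u)
    vt=uv[m,1].min(); k=uv[m&(uv[:,1]==vt+1)]; print(' bar left end v',plane(s,[[k[:,0].mean(),vt-.5]],zb)[0,:2]@v*1000)
    o=bot.get_obs(); print(' tcp u,v',np.array(o['tool_pos'])[:2]@u*1000,np.array(o['tool_pos'])[:2]@v*1000)
E
python3 -c "
from gapm import *
go([.48,-.215,.025],.191,0)
s=snap('wrist','w11.png');gap(s,.048); go(None)"
```

```text
t 20.88 pos [ 0.4915 -0.2104  0.0398] y-axis yaw 0.2000 z [ 0.0018 -0.0012 -1.    ] gap 0.0102 F [ 0.7  0.4 -3.1]
 shift mm (tool) [ -2.2 -12.2  14.8]
 turn (tool rotvec) [0.0016 0.0016 0.009 ]
tile edge yaw 0.1925 542.15 -161.35727 rows 105.0 322.0
 stripe ends v -373.4806983527549 -216.45416753358924Traceback (most recent call last):
  File "<string>", line 4, in <module>
    s=snap('wrist','w11.png');gap(s,.048); go(None)
                              ~~~^^^^^^^^
  File "gapm.py", line 14, in gap
    e=plane(s,E,zb)[:,:2]*1000; vx,vy,x1,y1=cv2.fitLine(e.astype(np.float32),cv2.DIST_HUBER,0,.01,.01).ravel(); by=np.arctan(-vx/vy)
      ~~~~~^^^^^^^^
  File "h.py", line 17, in plane
    c,d=ray(s,uv); k=(z-c[2])/d[:,2]; return c+d*k[:,None]
        ~~~^^^^^^
  File "h.py", line 12, in ray
    p=cv2.undistortPoints(uv,s['camera_matrix'],s['distortion']).reshape(-1,2)
      ~~~~~~~~~~~~~~~~~~~^^^^^^^^^^^^^^^^^^^^^^^^^^^^^^^^^^^^^^^
cv2.error: OpenCV(4.12.0) /io/opencv/modules/calib3d/src/undistort.dispatch.cpp:347: error: (-215:Assertion failed) CV_IS_MAT(_src) && CV_IS_MAT(_dst) && (_src->rows == 1 || _src->cols == 1) && (_dst->rows == 1 || _dst->cols == 1) && _src->cols + _src->rows - 1 == _dst->rows + _dst->cols - 1 && (CV_MAT_TYPE(_src->type) == CV_32FC2 || CV_MAT_TYPE(_src->type) == CV_64FC2) && (CV_MAT_TYPE(_dst->type) == CV_32FC2 || CV_MAT_TYPE(_dst->type) == CV_64FC2) in function 'cvUndistortPointsInternal'
```

View pics/w11.png

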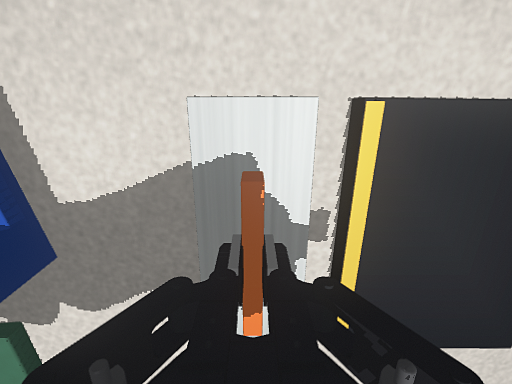

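```bash
python3 -c "
from gapm import *
gap(load('wrist'),.0235)"
```

```text
tile edge yaw 0.1925 542.15 -161.35727 rows 105.0 322.0
 stripe ends v -373.4806983527549 -216.45416753358924
bar z 0.022415808847288415 yaw 0.3797 560.7021 -140.74965 gap mm -22.151455
 bar left end v -214.74276792692908
 tcp u,v 442.0133977348583 -300.83902760200715
```

```bash
sed -i 's/bar(s,(150,40,400,240))/bar(s,(150,40,XM,240))/; s/def gap(s,zb)/def gap(s,zb,XM=330)/; s/<40)$/<40)\&(f.min(1)>60)/' gapm.py; python3 -c "
from gapm import *
gap(load('wrist'),.0235,328)"
```

```text
tile edge yaw 0.1925 542.15 -161.35727 rows 105.0 322.0
 stripe ends v -373.4806983527549 -216.45416753358924
bar z 0.022612454548691957 yaw 0.2007 513.1582 -147.969 gap mm 25.895456
 bar left end v -214.85493762758068
 tcp u,v 442.0133977348583 -300.83902760200715
```

Call:
arm_command:
  increments:
    - {"ax": 0,"ay": 0,"az": 0.008,"x": 0,"y": 4,"z": 7,"claw": -1}
    - {"ax": 0,"ay": 0,"az": 0,"x": 0,"y": 7,"z": 7,"claw": -1}
    - {"ax": 0,"ay": 0,"az": 0,"x": 0,"y": 7,"z": 0,"claw": -1}
    - {"ax": 0,"ay": 0,"az": 0,"x": 0,"y": 0,"z": 0,"claw": -1}
    - {"ax": 0,"ay": 0,"az": 0,"x": 0,"y": 0,"z": 0,"claw": -1}

```text
t: 21.55
tool_pos: [0.5079, -0.2077, 0.0252]
tool_rot: [0.637, 0.771, -0.0, 0.001]
wrist_force: [-0.6, -0.0, -3.2]
finger_gap: 0.0105
```

```bash
python3 -c "
from gapm import *
s=snap('wrist','w12.png');go(None);gap(s,.0095,325)"
```

```text
t 21.60 pos [ 0.5077 -0.2078  0.0252] y-axis yaw 0.1905 z [ 1.0e-04 -1.6e-03 -1.0e+00] gap 0.0104 F [-0.5 -0.8 -3.6]
tile edge yaw 0.1965 544.8173 -173.55673 rows 102.0 350.0
 stripe ends v -387.34833836053576 -218.30189915184437
bar z 0.008049642709099705 yaw 0.1901 530.0169 -145.39003 gap mm 9.016022
 bar left end v -217.18918545239006
 tcp u,v 457.3409057071942 -302.9667962986522
```

View pics/w12.png

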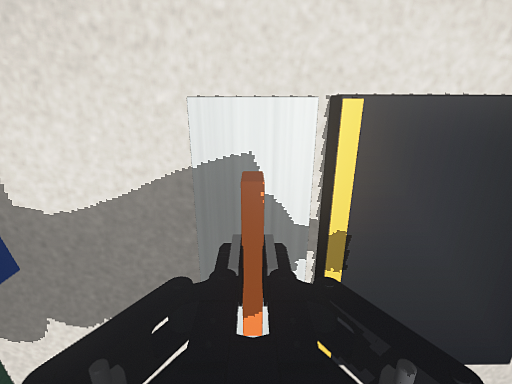

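Call:
arm_command:
  increments:
    - {"ax": 0,"ay": 0,"az": -0.003,"x": 0,"y": 3,"z": 0,"claw": -1}
    - {"ax": 0,"ay": 0,"az": 0,"x": 0,"y": 2.5,"z": 0,"claw": -1}
    - {"ax": 0,"ay": 0,"az": 0,"x": 0,"y": 0,"z": 0,"claw": -1}
    - {"ax": 0,"ay": 0,"az": 0,"x": 0,"y": 0,"z": 0,"claw": -1}

```text
t: 22.1
tool_pos: [0.5131, -0.2067, 0.0252]
tool_rot: [0.635, 0.772, -0.001, 0.001]
wrist_force: [-0.1, -0.6, -2.8]
finger_gap: 0.0106
```

Call:
arm_command:
  increments:
    - {"ax": 0,"ay": 0,"az": 0,"x": 0,"y": 1,"z": 0,"claw": -1}
    - {"ax": 0,"ay": 0,"az": 0,"x": 0,"y": 0,"z": 0,"claw": -1}

```text
t: 22.35
tool_pos: [0.5143, -0.2065, 0.0252]
tool_rot: [0.635, 0.772, -0.0, 0.001]
wrist_force: [-0.6, -0.2, -3.0]
finger_gap: 0.0106
```

Call:
arm_command:
  increments:
    - {"ax": 0,"ay": 0,"az": 0,"x": 0,"y": 1,"z": 0,"claw": -1}
    - {"ax": 0,"ay": 0,"az": 0,"x": 0,"y": 0,"z": 0,"claw": -1}

```text
t: 22.6
tool_pos: [0.5154, -0.2063, 0.0252]
tool_rot: [0.635, 0.772, -0.0, 0.001]
wrist_force: [0.6, 0.2, -2.1]
finger_gap: 0.0101
```

```bash
python3 -c "
from gapm import *
s=snap('wrist','w13.png');go(None);gap(s,.0095,322)
f=cv2.imread('pics/w13.png')[80:300,170:400]; cv2.imwrite('pics/w13c.png',cv2.resize(f,None,fx=2.6,fy=2.6))"
```

```text
t 22.65 pos [ 0.5153 -0.2063  0.0252] y-axis yaw 0.1936 z [ 3.0e-04 -1.6e-03 -1.0e+00] gap 0.0106 F [ 0.7 -0.4 -3. ]
tile edge yaw 0.1922 542.7751 -163.22575 rows 103.0 274.0
 stripe ends v -376.7261561806341 -216.47097180128114
bar z 0.00805469458392033 yaw 0.1905 537.1561 -142.78853 gap mm 1.6107149
 bar left end v nan
 tcp u,v 466.3618814657119 -300.94819223592526gapm.py:16: RuntimeWarning: Mean of empty slice.
  vt=uv[m,1].min(); k=uv[m&(uv[:,1]==vt+1)]; print(' bar left end v',plane(s,[[k[:,0].mean(),vt-.5]],zb)[0,:2]@v*1000)
  ret = ret.dtype.type(ret / rcount)
```

View pics/w13c.png

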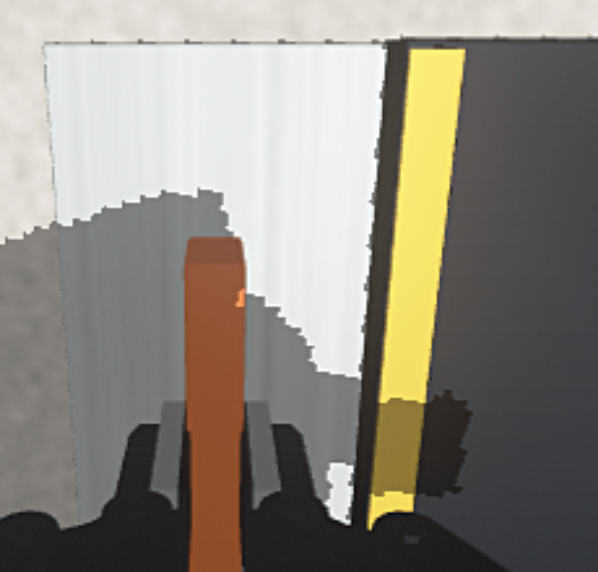

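The bar is about 1 mm from the tile's edge face, and its ends line up at the visible end (rows 40 to 45 in the crop). I creep forward in small steps, watching the force.

Call:
arm_command:
  increments:
    - {"ax": 0,"ay": 0,"az": 0,"x": 0,"y": 1,"z": 0,"claw": -1}
    - {"ax": 0,"ay": 0,"az": 0,"x": 0,"y": 0,"z": 0,"claw": -1}

```text
t: 22.9
tool_pos: [0.5158, -0.2062, 0.0251]
tool_rot: [0.636, 0.772, -0.001, 0.0]
wrist_force: [-0.7, -0.1, -2.5]
finger_gap: 0.0105
```

Call:
arm_command:
  increments:
    - {"ax": 0,"ay": 0,"az": 0,"x": 0,"y": 1,"z": 0,"claw": -1}
    - {"ax": 0,"ay": 0,"az": 0,"x": 0,"y": 0,"z": 0,"claw": -1}

```text
t: 23.15
tool_pos: [0.5158, -0.2063, 0.025]
tool_rot: [0.636, 0.772, -0.002, -0.0]
wrist_force: [-4.6, -0.7, -0.6]
finger_gap: 0.0105
```

Call:
arm_command:
  increments:
    - {"ax": 0,"ay": 0,"az": 0,"x": 0,"y": 0,"z": 0.8,"claw": -1}
    - {"ax": 0,"ay": 0,"az": 0,"x": 0,"y": -0.5,"z": 0,"claw": -1}
    - {"ax": 0,"ay": 0,"az": 0,"x": 0,"y": 0,"z": 0,"claw": -1}

```text
t: 23.52
tool_pos: [0.5159, -0.2063, 0.0244]
tool_rot: [0.636, 0.772, -0.001, 0.0]
wrist_force: [-5.2, -0.7, 2.5]
finger_gap: 0.0104
```

Call:
arm_command:
  increments:
    - {"ax": 0,"ay": 0,"az": 0,"x": 0,"y": 0,"z": 0,"claw": -0.3}
    - {"ax": 0,"ay": 0,"az": 0,"x": 0,"y": 0,"z": 0,"claw": -0.3}
    - {"ax": 0,"ay": 0,"az": 0,"x": 0,"y": 0,"z": 0,"claw": -0.3}
    - {"ax": 0,"ay": 0,"az": 0,"x": 0,"y": 0,"z": 0,"claw": -0.3}

```text
t: 24.02
tool_pos: [0.5172, -0.2059, 0.0245]
tool_rot: [0.635, 0.772, -0.0, 0.001]
wrist_force: [-0.5, -0.8, 0.1]
finger_gap: 0.0297
```

```bash
python3 -c "
from gapm import *
go(None);s=snap('wrist','w14.png')"
```

```text
t 24.02 pos [ 0.5172 -0.2059  0.0245] y-axis yaw 0.1938 z [ 0.0012 -0.0014 -1.    ] gap 0.0297 F [-0.5 -0.8  0.1]
```

View pics/w14.png

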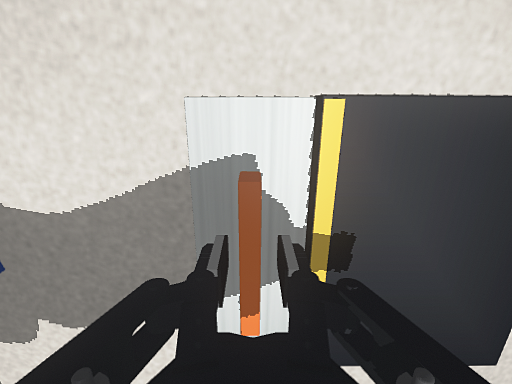

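Released. The bar's edge still lies along the tile at about (315,200). Now I lift clear and check from above.

Call:
arm_command:
  increments:
    - {"ax": 0,"ay": 0,"az": 0,"x": 0,"y": 0,"z": -20,"claw": -0.3}
    - {"ax": 0,"ay": 0,"az": 0,"x": 0,"y": 0,"z": -40,"claw": -0.3}
    - {"ax": 0,"ay": 0,"az": 0,"x": 0,"y": 0,"z": -40,"claw": -0.3}
    - {"ax": 0,"ay": 0,"az": 0,"x": -40,"y": -20,"z": -30,"claw": -0.3}
    - {"ax": 0,"ay": 0,"az": 0,"x": -40,"y": -20,"z": -20,"claw": -0.3}
    - {"ax": 0,"ay": 0,"az": 0,"x": -20,"y": -10,"z": 0,"claw": -0.3}
    - {"ax": 0,"ay": 0,"az": 0,"x": 0,"y": 0,"z": 0,"claw": -0.3}
    - {"ax": 0,"ay": 0,"az": 0,"x": 0,"y": 0,"z": 0,"claw": -0.3}

```text
t: 25.08
tool_pos: [0.4873, -0.3117, 0.1744]
tool_rot: [0.635, 0.773, 0.0, 0.0]
wrist_force: [-0.2, 1.0, 0.8]
finger_gap: 0.0298
```

```bash
python3 -c "
from gapm import *
go(None)
s=snap('wrist','w15.png');s=snap('scene','s15.png');s=snap('top','t15.png')"
```

```text
t 25.07 pos [ 0.4873 -0.3117  0.1744] y-axis yaw 0.1955 z [ 5.e-04 -0.e+00 -1.e+00] gap 0.0298 F [-0.2  1.   0.8]
```

View pics/w15.png

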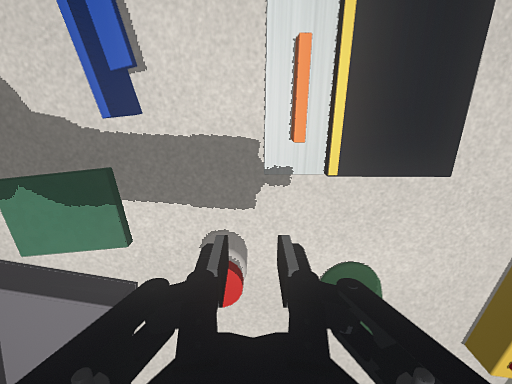

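View pics/s15.png

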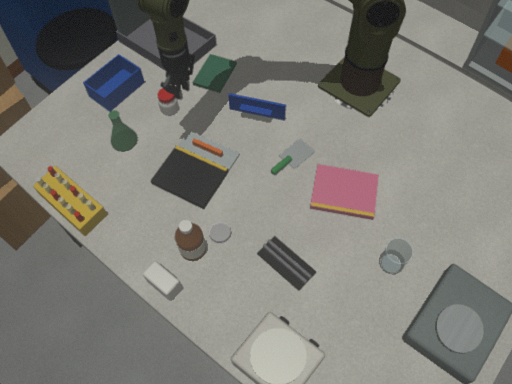

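```bash
python3 - <<'E'
from gapm import *
def line(e):
    vx,vy,x,y=cv2.fitLine(e.astype(np.float32),cv2.DIST_HUBER,0,.01,.01).ravel(); return np.arctan(-vx/vy),np.array([x,y])
s=load('wrist')
A=rib(s,(280,20,325,150)); r=cv2.minAreaRect(A.astype(np.float32)); c=np.array(r[0])
hsv=cv2.cvtColor(s['frame'],cv2.COLOR_RGB2HSV); y=cv2.inRange(hsv,(18,120,90),(34,255,255)); q=np.argwhere(y)[:,::-1]; q=q[(q[:,0]>315)&(q[:,0]<370)&(q[:,1]<180)]
E=np.array([[q[q[:,1]==v,0].min()-.5,v] for v in range(5,170)]); ty,p=line(plane(s,E,.02)[:,:2]*1000); u=np.array([np.cos(ty),np.sin(ty)]); v=np.array([-u[1],u[0]])
print('wrist tile yaw',ty,'edge u',p@u,'rib u',c@u,'diff',(c-p)@u)
# rib centreline yaw
ry,_=line(A); print('rib yaw',ry)
e=plane(s,[[318,175.5]],.008)[:,:2]*1000; tl=plane(s,[[390,177]],.02)[:,:2]*1000; print('right end v bar',e@v,'tile',tl@v,'rib c v',c@v)
# bar-left edge row extraction
f=s['frame'].astype(int)
for n,roiR,roiT in (('scene',(185,130,230,160),(145,140,245,215)),('top',(285,190,350,230),(275,145,355,215))):
    t=load(n); A=rib(t,roiR); c=np.array(cv2.minAreaRect(A.astype(np.float32))[0])
    x0,y0,x1,y1=roiT; uv,P,ff=bar(t,roiT); m=(P[:,2]>.0145)&(P[:,2]<.026)&((ff.max(1)<75))
    hs=cv2.cvtColor(t['frame'],cv2.COLOR_RGB2HSV)[uv[:,1],uv[:,0]]; st=(hs[:,0]>18)&(hs[:,0]<34)&(hs[:,1]>110)
    a=plane(t,uv[m|st],.02)[:,:2]*1000; R_=cv2.minAreaRect(a.astype(np.float32)); C=np.array(R_[0]); print(n,'tile',R_,'rib rel u',(c-C)@u+70,'v',(c-C)@v)
E
```

```text
rib n 1328 z 0.0292 ((514.6665649414062, -210.55178833007812), (11.956096649169922, 97.62754821777344), 10.963357925415039)
wrist tile yaw 0.19302806 edge u 500.86774 rib u 464.7176153740256 diff -36.15010943627931
rib yaw 0.1920068
right end v bar [-396.76047641] tile [-395.00083337] rib c v -305.37069341143615
rib n 110 z 0.0303 ((518.1539916992188, -209.00201416015625), (13.626840591430664, 96.23953247070312), 10.344229698181152)
scene tile ((620.6615600585938, -185.52520751953125), (141.73533630371094, 182.5845947265625), 10.966803550720215) rib rel u -35.10737536994566 v -3.376602130403626
rib n 113 z 0.0285 ((515.385009765625, -207.74111938476562), (10.73932933807373, 98.00313568115234), 10.503780364990234)
top tile ((617.7330322265625, -186.22833251953125), (140.01800537109375, 180.3395233154297), 11.045470237731934) rib rel u -34.574031548290804 v -1.4796643713216326
```

```bash
python3 -c "
import cv2
a=cv2.imread('pics/s15.png')[125:215,140:250]; b=cv2.imread('pics/t15.png')[140:230,260:370]
cv2.imwrite('pics/c15.png',cv2.resize(cv2.hconcat([a,b]),None,fx=3.6,fy=3.6,interpolation=cv2.INTER_CUBIC))"
```

```text
(no output)
```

View pics/c15.png

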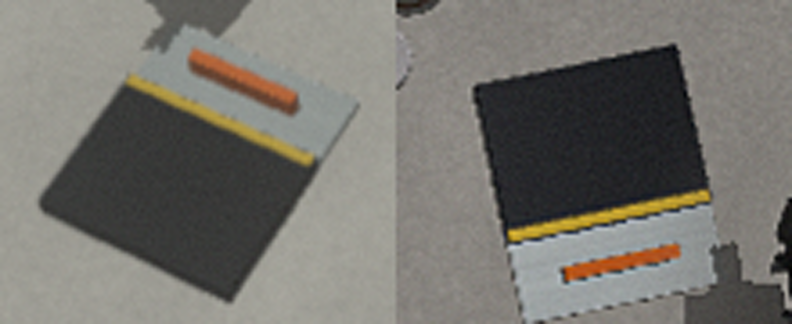

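All checks pass:
- The rib centre lies 34.6 to 36.2 mm off the tile's edge, where 35 mm is flush.
- The ends are offset by 1.5 to 3.4 mm.
- The bar is parallel to the tile within about 0.01 rad.
- The tile's measured centre is unchanged within about 1 mm.
- The bystanders sit at the same pixels as at the start.

Handing in.

```bash
python3 -c "
from h import *
go(None); print(bot.sign_off())"
```

```text
t 25.23 pos [ 0.4875 -0.3117  0.1744] y-axis yaw 0.1966 z [ 3.e-04 -5.e-04 -1.e+00] gap 0.0300 F [ 0.9  0.2 -0.2]
the job is handed in; nothing more can be done
None
```

The straightedge now lies flat along the tile's yellow-striped edge, grip up and released. I handed the job in at about 25 s of the 51 s; sign-off gave no verdict.

**What I did:** I pinched the bar in its rack, lifted it out, and laid it down rib up on a free patch of bench. I then took it by the orange rib, slid it against the tile until contact (about 5 N), let go and drew clear.

**Last checks:**
- **Gap:** the rib centre measured 36.2 mm (wrist), 35.1 mm (scene) and 34.6 mm (top) from the tile edge. Flush is 35 mm and the limits are 33.5 to 38 mm. The three views differ by up to 1.6 mm, within the stated calibration.
- **Angle:** parallel within about 0.01 rad, against a limit of 0.025 rad. The wrist view agrees within 0.001 rad; the coarser scene and top views are off by up to 0.011 rad.
- **Ends:** offset 1.5 to 3.4 mm, against a limit of 10 mm.
- **Tile and bystanders:** the tile's measured centre shifted under about 1 mm, and the bystanders showed no visible movement in the scene view.

**One thing went wrong:** my first attempt to tilt the bar, away from the robot, stopped short at about 0.16 rad because a wrist joint was near its limit. I turned the tool and tilted it partly back toward the robot instead, and that worked.

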